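# Click the battery tube onto the lamp foot and load two cells

### The job

Slide the steel battery tube, flared end down, fully home over the stub of the lamp foot and turn it until the stub's spring button pops out through the hole in the tube. Then drop the two tall cells (nub on top) from the foam box into the tube one by one, nub up, and leave the two short plugs in the box and the other things on the table where they are.

Things in the scene. Friction and masses are not known exactly. Their poses are not given: they have to be found in the camera images.
- foot: Dark steel lamp foot, fixed, 150 x 120 x 25 mm, black terminal block on its -x edge. Origin: centre of the underside. On the middle of its top stands an aluminium stub, 39 mm diameter, 60 mm tall, its top 12 mm tapered to 26 mm. The stub's spring button faces the foot's +x, but the stub may be turned up to 0.4 rad either way; that angle is not reported: see it, or feel for it by turning the tube.
- seat (a point): Centre of the foot's top face, on the stub's axis, 25 mm above the table, where the tube's flared end comes to rest.
- button (a joint): How far the button is pushed into the stub (m): 0 out, 0.0085 fully in; noisy. Round steel, 13 mm diameter, domed, 7.5 mm proud of the stub, its centre 30 mm above the foot's top. Spring: 2 N to start, 5 N fully in. The plain bore of the tube keeps it pushed in 4 mm or more; in line with the hole it springs out and blocks further turning.
- tube: Steel tube, 0.35 kg, standing on the table, open at both ends: 190 mm long, 50 mm outside (16 flats inside and out; one edge at +x), 42 mm bore. Lowest 12 mm flare to 58 mm bore, 64 mm outside. Origin: centre of the flared lower end; z up the tube. The hole is on its +x side; with the flare resting on the foot it is at the button's height and takes it within about 0.07 rad of exact.
- tube_mouth (a point): Centre of the tube's plain upper opening, 190 mm above its origin.
- tube_hole (a point): Centre of the 16 x 16 mm hole at the tube's outer face: 25 mm out along the tube's +x, 30 mm above its origin.
- cellbox: Low cardboard tray with grey foam, fixed, 160 x 160 mm, 36 mm high, with four square 37 mm pockets 76 mm apart centre to centre, 30 mm deep (floor 6 mm above the table). Origin: centre of its underside. Which pocket holds what changes.
- cell_a: Tall cell: yellow cylinder 34 mm diameter, 61 mm tall including a 12 mm wide steel nub on top (body 58.5 mm) and a steel band near the top, 0.13 kg. Origin: centre of its underside. It stands in a pocket, 31 mm showing above the foam.
- cell_b: The other tall cell, the same as cell_a.
- plug_a: Short spacer plug: yellow cylinder 34 mm diameter, 42 mm tall, flat top with no nub, 12 mm showing above the foam. Origin: centre of its underside. Not to be used.
- plug_b: The other short spacer plug, the same as plug_a.
- tape: Bystander: tan roll of tape lying flat, 84 mm diameter, 24 mm high. Origin: centre of its underside.
- cleaner: Bystander: white bottle, 48 mm diameter, 115 mm tall. Origin: centre of its underside.
- driver: Bystander: screwdriver lying down, 190 mm long. Origin near its middle.

How it is judged:
On the way:
1. the tube is home on the foot and the button has popped out through its hole (z of tube in the frame of seat below 0.003 m and horizontal distance between tube and seat below 0.005 m and angle between tube's own z axis and vertical below 0.06 rad and value of joint button below 0.0015 m), for 0.2 s.
At the end, for the whole second after the job is handed in: Tube upright on the foot (within 3 mm of its top, 5 mm of the stub's axis, 0.06 rad), button out through the hole (pushed in under 1.5 mm); both tall cells at rest in the tube above the stub, nub up; both short plugs still down in the foam box (all of step 1 and horizontal distance between each of cell_a, cell_b and tube below 0.01 m and z of cell_a in the frame of tube between 0.055 and 0.135 m and angle between each of cell_a, cell_b's own z axis and vertical below 0.2 rad and linear speed of each of cell_a, cell_b below 0.02 m/s and z of cell_b in the frame of tube between 0.055 and 0.135 m and horizontal distance between each of plug_a, plug_b and cellbox below 0.07 m and height (world z) of each of plug_a, plug_b below 0.02 m); the robot touches nothing.
It fails at once if the tape, bottle or screwdriver is shoved more than 30 mm (distance of any of tape, cleaner, driver from where it was at the start of the episode above 0.03 m).
It also fails if it takes over 72 s, if anything falls off the work surface, if the arm or the gripper's body presses on something with over 40 N, if the wrist force passes 120 N, or if a joint passes its speed limit or range.

### The arm

A 7-joint arm with a two-finger parallel gripper is mounted at the origin on the work surface. World frame = base frame: x ahead of the robot, y to its left, z up, the work surface at z = 0. Lengths are in m, angles in rad, forces in N, time in s.
With the tool pointing down it reaches from about 0.4 to 0.875 m from the base axis. Payload 4.4 kg.
Tool frame: the origin (TCP) lies midway between the tips of the shut fingers; the grasp point (between the pads) lies 19 mm behind it (env.grip_point_offset is the z of the grasp point in the tool frame, in m); z points along the fingers, y is the direction in which the jaws open and shut (so a half turn about z gives the same grasp; the last joint's range is limited). The gripper opens to 85 mm and grips with 20 to 120 N. Pads are 22 mm wide; open, the fingers measure 114 mm over their backs; the gripper's body (76 mm by 85 mm) begins 54 mm behind the grasp point. The pads swing forward as they close: fully open they stand 13 mm farther back than shut.
Start: joints at [-0.066, 0.628, 0.038, 1.517, -0.027, 0.996, -0.02], TCP at [0.65, 0, 0.21] pointing down, gripper open.
Joint ranges: [-3.06, 3.06], [-0.37, 2.12], [-1.25, 1.32], [0.18, 2.47], [-1.1, 4.24], [0.23, 1.98], [-2.94, 2.94]. Speed limits (rad/s): [2.57, 2.57, 3.14, 3.14, 3.14, 3.14, 3.14].

### API

Orientations are given as a rotation vector (axis times angle).
In Python, from plant import env gives the robot as it stands.
- The arm moves only by the tool play_rows, never from a script. Its argument "plan" is a list of rows, each an object with "jaw": the opening, from 0 (shut) to 1 (fully open); "slide": the shift along the tool's x, y, z in cm, a list of three; "dr": the turn, a rotation vector about the tool's x, y, z in degrees, a list of three. In form: [{"jaw": jaw, "slide": [dx, dy, dz], "dr": [ax, ay, az]}, ...]. A call has 1 to 20 rows; each row is the pose to reach, as a shift and turn from the pose commanded when the call began, along the tool's axes at that moment; what a row does not reach only later rows make up. A row lasts 1/8 s, in which the tool goes at most 62.5 mm and 10.7 degrees, less where a joint would pass 70% of its speed; a pose out of reach is approached as far as the arm can. A call with a gripper value outside its range is refused whole. The fingers move at their own pace and stop on an object; "squeeze" is the grip in N (left out, the last holds). Time passes only in rows, so rows that repeat a pose let the fingers close. It gives the time, the measured TCP pose, the force and the opening at its end, in the units of the state.
- env.sense(): the state, without advancing time (a new reading comes with each control period).
- env.grab_frame(name): name is "scene" or "side" or "wrist"; returns the picture (480x640x3 uint8, red, green, blue); there is no depth.
- env.get_calibration(name): a dict with "vertical_fov" (degrees; the focal length in pixels is half the picture's height over the tangent of half this angle, whatever the lens; pixels are square), "cx", "cy" (the principal point, pixels), "D" ([k1, k2, p1, p2, k3] as OpenCV has them; the pictures are not rectified), "extrinsics" (4x4, takes a point from camera to world coordinates). Camera axes: x right, y up, looking along -z (the intrinsics and any distortion apply to the point x, -y, -z); pixel columns grow to the right and rows downward; lengths in m; the calibration is good to about 2 mm. A picture is of the moment at which its call begins: read the wrist's pose just before it. get_calibration takes no time and is no camera call; for the wrist camera it gives the pose at the moment of the call.
- env.close_job(): hands the job in, once; it reports no verdict.
Trained networks look in the newest picture that a camera, given by its name, has taken for a name from the list of things; names that differ only in an ending like _2 or _b are one class to them, and where a whole thing is asked for, a point or a joint stands for the part that bears it (a point fixed in the world has none). Each returns a list of dicts, best first, with "conf" (0 to 1); they miss things now and then, are a little off and sometimes report something else, mostly with a low value. They report only what shows in the picture. A call takes as long as a camera call.
- env.find_in(camera, query): "centre" ([x, y, z] in m, in world coordinates, good to about 4 mm: the middle of the surface that is visible of it).
The state is a dict: "clock": time; "joints": joint angles; "qd": joint speeds; "joint_efforts": joint torques, N m; "ee_pos": TCP position; "ee_rot": TCP orientation; "force": force on the tool from outside, world axes, zero at the start; "wrist_torque": the same for the moment, N m; "finger_gap": finger opening in m.
Only numpy, scipy, OpenCV 4.12 (cv2) and the standard library are available. Lean on these libraries where they do the work, as an engineer would, in place of code of your own. Each camera call takes 0.05 s, during which the arm holds its last target.

## Working session

There is one attempt and no reset: what is moved stays moved. The work goes in short steps, Python scripts to look and compute and a tool call to move; the robot and the scene stay as the last step left them, time stands still between calls to the robot, and variables do not carry over. Pictures are saved under pics/ and viewed, and the job is handed in when it is done.

Besides the shell and the picture viewer there is one more tool, called after ">>>" as name([rows], argument=value, ...), one row to a line, values as JSON. play_rows: Moves the arm, as the interface text tells. Its arguments: {"type":"object","properties":{"plan":{"type":"array"},"squeeze":{"type":"number"}},"required":["plan"]}

```bash
ls; mkdir -p pics
python3 - <<'E'
from plant import env
import cv2,json
s=env.sense();print({k:s[k] for k in('clock','ee_pos','ee_rot','force','finger_gap')}, env.grip_point_offset)
for c in('scene','side','wrist'):
    im=env.grab_frame(c);cv2.imwrite(f'pics/{c}0.png',im[:,:,::-1])
    k=env.get_calibration(c);print(c,k)
for c in('scene','side'):
  for q in('foot','button','tube','tube_hole','tube_mouth','cellbox','cell_a','plug_a','tape','cleaner','driver'):
    try:print(c,q,[(round(d['conf'],2),[round(float(v),3) for v in d['centre']]) for d in env.find_in(c,q)][:4])
    except Exception as e:print(c,q,e)
E
```

```text
pics
{'clock': 0.0, 'ee_pos': array([6.49332009e-01, 4.43747043e-05, 2.08901096e-01]), 'ee_rot': array([-2.22045501e+00, -2.22057026e+00,  2.12577527e-03]), 'force': array([ 0.47822212, -0.06754815, -0.09291937]), 'finger_gap': 0.0855392083637581} -0.0187
scene {'vertical_fov': 57.03589082007361, 'cx': 313.41255086916385, 'cy': 243.0858359963637, 'D': array([-0.10842697,  0.        ,  0.        ,  0.        ,  0.        ]), 'extrinsics': array([[-0.70590099, -0.36675379,  0.60596654,  1.06498483],
       [ 0.70823342, -0.37808899,  0.59619975,  0.51788233],
       [ 0.01045076,  0.85002375,  0.52664068,  0.5920491 ],
       [ 0.        ,  0.        ,  0.        ,  1.        ]])}
side {'vertical_fov': 52.956381626752815, 'cx': 316.29468857029923, 'cy': 239.9742253401677, 'D': array([-0.06723138,  0.        ,  0.        ,  0.        ,  0.        ]), 'extrinsics': array([[ 0.79986656,  0.36399062, -0.47720469,  0.01918988],
       [-0.59973191,  0.45408963, -0.65888106, -0.70548964],
       [-0.02313283,  0.8132118 ,  0.5815079 ,  0.77688585],
       [ 0.        ,  0.        ,  0.      
[... 1144 characters left out ...]
de foot [(0.73, [0.509, -0.01, 0.025])]
side button []
side tube [(0.88, [0.503, -0.314, 0.119])]
side tube_hole [(0.64, [0.5, -0.312, 0.117])]
side tube_mouth [(0.78, [0.5, -0.31, 0.12])]
side cellbox [(0.71, [0.499, 0.212, 0.032]), (0.64, [0.501, -0.314, 0.117]), (0.32, [0.507, -0.012, 0.03])]
side cell_a [(0.75, [0.535, 0.28, 0.057]), (0.45, [0.457, 0.255, 0.058])]
side plug_a [(0.61, [0.557, 0.213, 0.049]), (0.56, [0.487, 0.19, 0.053]), (0.36, [0.694, 0.038, 0.019])]
side tape [(0.87, [0.673, -0.26, 0.018])]
side cleaner [(0.73, [0.487, 0.19, 0.049]), (0.59, [0.402, -0.177, 0.069]), (0.17, [0.673, -0.264, 0.018])]
side driver [(0.82, [0.69, 0.039, 0.021]), (0.56, [0.501, -0.315, 0.126])]
```

View pics/scene0.png

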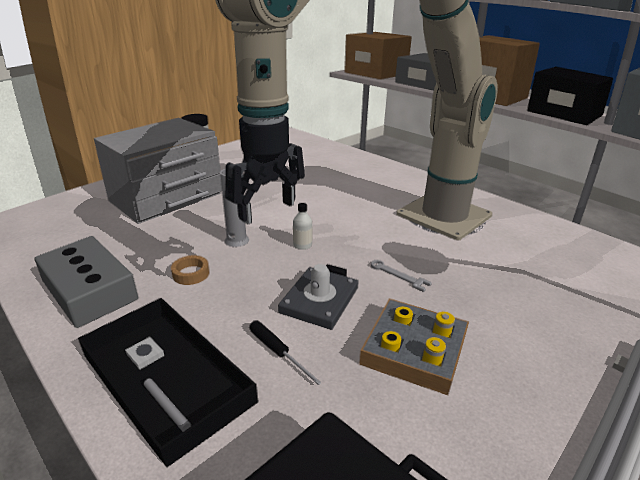

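View pics/side0.png

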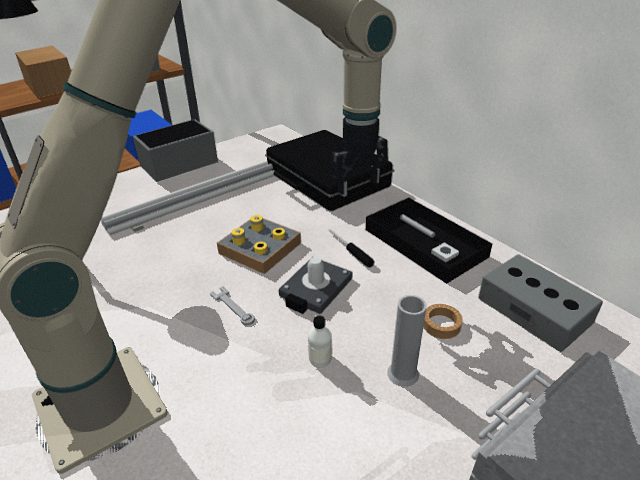

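View pics/wrist0.png

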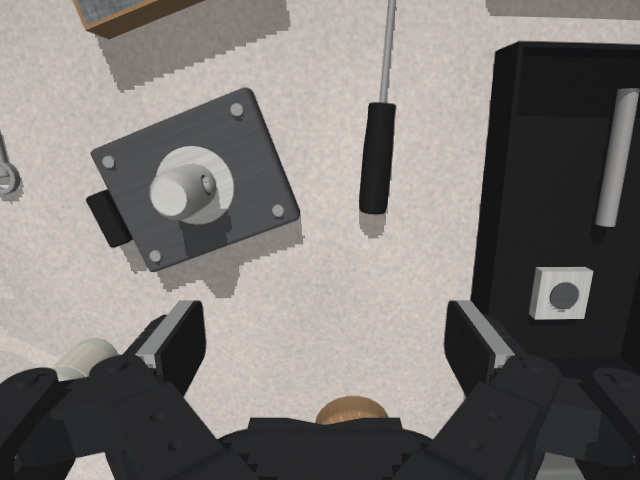

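Run:
```python
import cv2,numpy as np
w=cv2.imread('pics/wrist0.png');s=cv2.imread('pics/side0.png');c=cv2.imread('pics/scene0.png')
a=cv2.resize(w[80:280,80:310],None,fx=2.6,fy=2.6,interpolation=cv2.INTER_CUBIC)
cv2.imwrite('pics/z_foot.png',a)
b=cv2.resize(s[285:395,370:450],None,fx=5,fy=5,interpolation=cv2.INTER_CUBIC)
d=cv2.resize(c[160:255,210:270],None,fx=5.5,fy=5.5,interpolation=cv2.INTER_CUBIC)
h=max(b.shape[0],d.shape[0]);o=np.zeros((h,b.shape[1]+d.shape[1],3),np.uint8);o[:b.shape[0],:b.shape[1]]=b;o[:d.shape[0],b.shape[1]:]=d
cv2.imwrite('pics/z_tube.png',o)
```

```text
(no output)
```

View pics/z_foot.png

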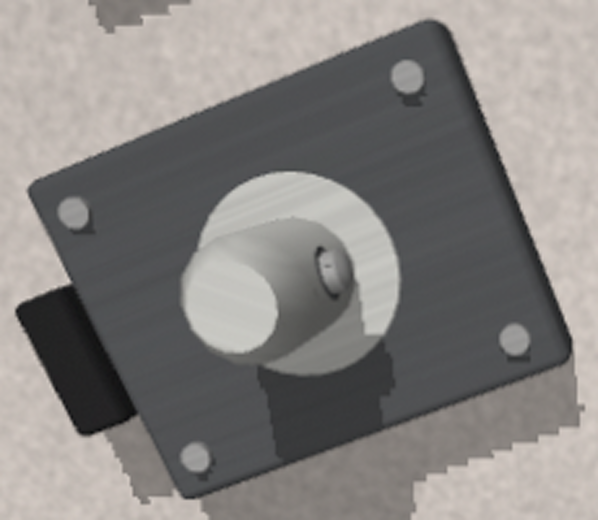

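View pics/z_tube.png

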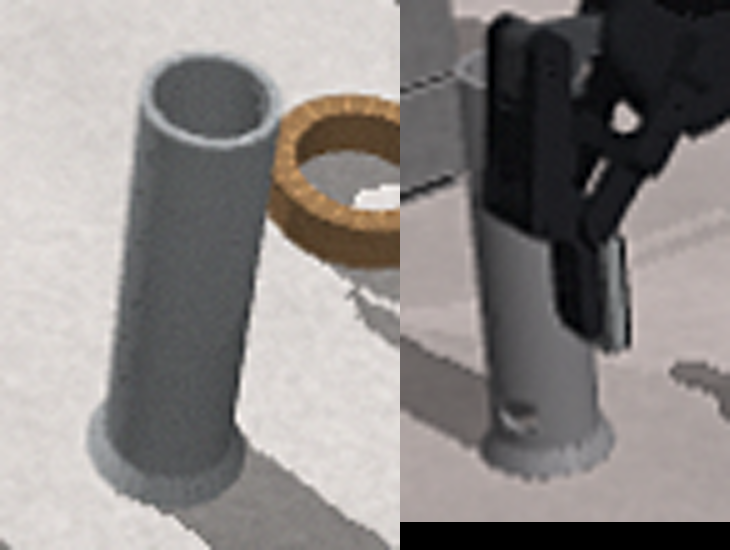

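```bash
cat > h.py <<'E'
from plant import env
import cv2,numpy as np
def cam(name):
    k=env.get_calibration(name);f=240/np.tan(np.radians(k['vertical_fov'])/2)
    K=np.array([[f,0,k['cx']],[0,f,k['cy']],[0,0,1]]);return K,np.array(k['D']),np.array(k['extrinsics'])
def ray(C,px):
    K,D,E=C;p=cv2.undistortPoints(np.array([[px]],float),K,D)[0,0]
    return E[:3,3],E[:3,:3]@np.array([p[0],-p[1],-1])
def at_z(C,px,z):
    o,d=ray(C,px);return o+d*(z-o[2])/d[2]
def proj(C,P):
    K,D,E=C;q=(np.atleast_2d(P)-E[:3,3])@E[:3,:3];q=q*[1,-1,-1]
    return cv2.projectPoints(q.reshape(-1,1,3),np.zeros(3),np.zeros(3),K,D)[0][:,0]
E
python3 - <<'E'
from h import *
W=cam('wrist');S=cam('side');C=cam('scene')
sc=[(74,213),(408,77),(515,340),(195,457)]
P=[at_z(W,(80+x/2.6,80+y/2.6),0.0265)[:2] for x,y in sc]
P=np.array(P);print(P.round(4));c=P.mean(0);print('foot',c)
d=(P[1]-P[0])+(P[2]-P[3]);y1=np.arctan2(d[1],d[0]);d=(P[0]-P[3])+(P[1]-P[2]);print('yaw',y1,np.arctan2(d[1],d[0])-np.pi/2)
print('ring centre',at_z(W,(80+298/2.6,80+274/2.6),0.026), 'stub top',at_z(W,(80+230/2.6,80+306/2.6),0.085))
# button: intersect with height 55
b=at_z(W,(80+333/2.6,80+271/2.6),0.055)[:2];print('button',b,b-c,np.linalg.norm(b-c),np.arctan2(*(b-c)[::-1]))
m=at_z(S,(370+212/5,285+100/5),0.19);print('mouth',m)
th=np.linspace(0,2*np.pi,33)
# foot edge check
# tube fit
for yaw in (0,):
  h=at_z(C,(210+120/5.5,160+418/5.5),0.03);print('hole@30',h, np.arctan2(*(h-m)[[1,0]]),np.hypot(*(h-m)[:2]))
side=cv2.imread('pics/side0.png')
big=cv2.resize(side[285:395,370:450],None,fx=5,fy=5,interpolation=cv2.INTER_CUBIC)
for r,z in((.032,0),(.025,.19),(.021,.19)):
  q=proj(S,np.c_[m[0]+r*np.cos(th),m[1]+r*np.sin(th),0*th+z]);q=(q-[370,285]+.5)*5
  cv2.polylines(big,[q.astype(int).reshape(-1,1,2)],1,(0,0,255),1)
w=cv2.imread('pics/wrist0.png');big2=cv2.resize(w[80:280,80:310],None,fx=2.6,fy=2.6,interpolation=cv2.INTER_CUBIC)
for r,z in((.0195,.025),(.0195,.073),(.013,.085)):
  q=proj(W,np.c_[c[0]+r*np.cos(th),c[1]+r*np.sin(th),0*th+z]);q=(q-80+.5)*2.6
  cv2.polylines(big2,[q.astype(int).reshape(-1,1,2)],1,(0,0,255),1)
for a in np.arange(-.4,.9,.1):
  q=proj(W,[c[0]+.0195*np.cos(a),c[1]+.0195*np.sin(a),.055]);q=(q[0]-80+.5)*2.6;cv2.circle(big2,tuple(q.astype(int)),1,(0,255,0),-1)
c1=cv2.imread('pics/scene0.png');big3=cv2.resize(c1[160:255,210:270],None,fx=5.5,fy=5.5,interpolation=cv2.INTER_CUBIC)
for r,z in((.032,0),(.025,.03),(.025,.19)):
  q=proj(C,np.c_[m[0]+r*np.cos(th),m[1]+r*np.sin(th),0*th+z]);q=(q-[210,160]+.5)*5.5
  cv2.polylines(big3,[q.astype(int).reshape(-1,1,2)],1,(0,0,255),1)
cv2.imwrite('pics/f2.png',big2);o=np.zeros((550,800,3),np.uint8);o[:550,:400]=big;o[:522,400:730]=big3;cv2.imwrite('pics/t2.png',o)
E
```

```text
[[ 0.4649  0.0374]
 [ 0.5779  0.0794]
 [ 0.6093 -0.0055]
 [ 0.496  -0.047 ]]
foot [0.53702656 0.01606443]
yaw 0.35331887755632385 0.35394007237402936
ring centre [0.5376728  0.01683176 0.026     ] stub top [0.53687822 0.01662118 0.085     ]
button [0.55785883 0.02197494] [0.02083227 0.00591051] 0.02165450775691312 0.2764540272596656
mouth [ 0.51482798 -0.30323626  0.19      ]
hole@30 [ 0.53995284 -0.28292203  0.03      ] 0.6799215222608631 0.03230985042482283
```

View pics/f2.png

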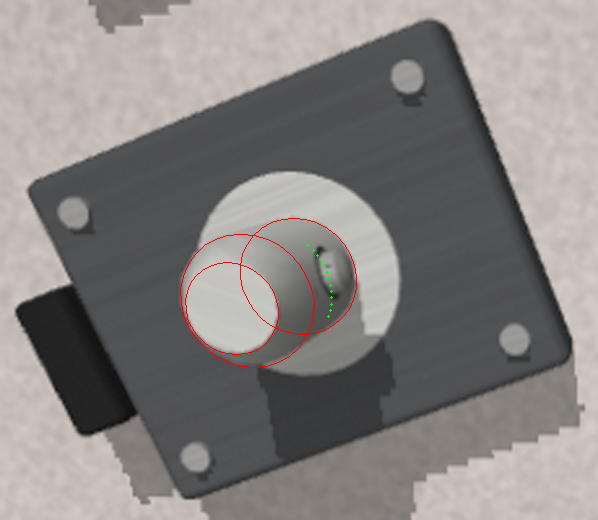

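View pics/t2.png

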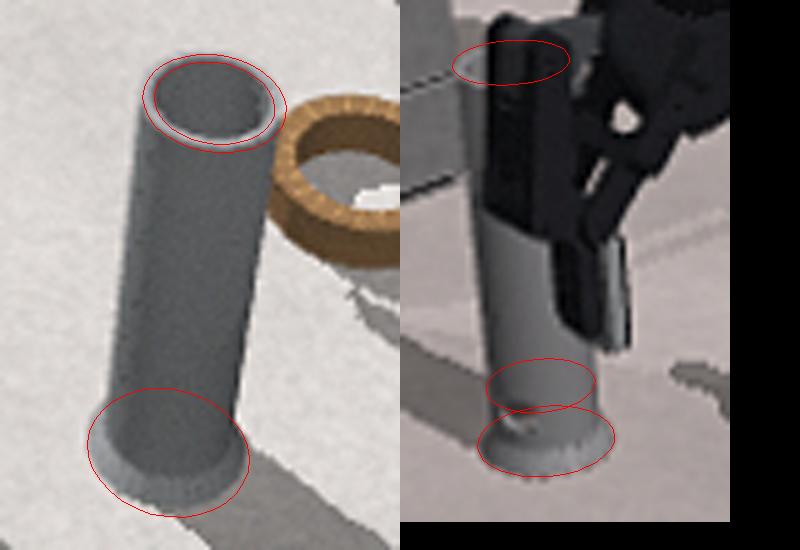

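>>> play_rows([
  {"jaw":1,"slide":[-5,-1,-2],"dr":[0,0,0]},
  {"jaw":1,"slide":[-11,-2,-4],"dr":[0,0,0]},
  {"jaw":1,"slide":[-16,-3,-4],"dr":[0,0,0]},
  {"jaw":1,"slide":[-21,-4,-4],"dr":[0,0,0]},
  {"jaw":1,"slide":[-26,-5,-4],"dr":[0,0,0]},
  {"jaw":1,"slide":[-26,-5,-4],"dr":[0,0,0]},
  {"jaw":1,"slide":[-26,-5,-4],"dr":[0,0,0]},
  {"jaw":1,"slide":[-26,-5,-4],"dr":[0,0,0]},
])

```text
clock: 2.25
ee_pos: [0.6008, -0.2578, 0.2498]
ee_rot: [-2.218, -2.224, -0.002]
force: [0.6, 1.1, 0.1]
finger_gap: 0.0854
```

Run:
```python
from h import *
W=cam('wrist');im=env.grab_frame('wrist');cv2.imwrite('pics/w1.png',im[:,:,::-1]);np.savez('w1.npz',E=W[2])
s=env.sense();print(s['clock'],s['ee_pos'],s['ee_rot'])
```

```text
2.3 [ 0.60073201 -0.25792822  0.2498015 ] [-2.21799009e+00 -2.22417874e+00 -1.42684891e-03]
```

View pics/w1.png

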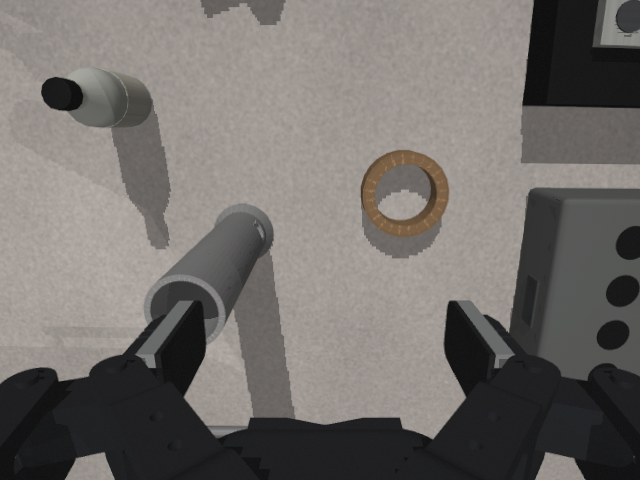

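Run:
```python
from h import *
W=cam('wrist')
im=cv2.imread('pics/w1.png');f=4;x0,y0=130,190
big=cv2.resize(im[y0:y0+150,x0:x0+160],None,fx=f,fy=f,interpolation=cv2.INTER_CUBIC)
cv2.imwrite('pics/w1z.png',big)
th=np.linspace(0,2*np.pi,65)
m=[.515,-.303]
for r,z in((.032,0),(.025,.19),(.021,.19)):
  q=proj(W,np.c_[m[0]+r*np.cos(th),m[1]+r*np.sin(th),0*th+z]);q=(q-[x0,y0]+.5)*f
  cv2.polylines(big,[q.astype(int).reshape(-1,1,2)],1,(0,0,255),1)
for a in np.arange(0,1.21,.2):
  q=proj(W,[m[0]+.025*np.cos(a),m[1]+.025*np.sin(a),.03]);q=(q[0]-[x0,y0]+.5)*f;cv2.circle(big,tuple(q.astype(int)),2,(0,255,0),-1)
cv2.imwrite('pics/w1o.png',big)
```

```text
(no output)
```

View pics/w1o.png

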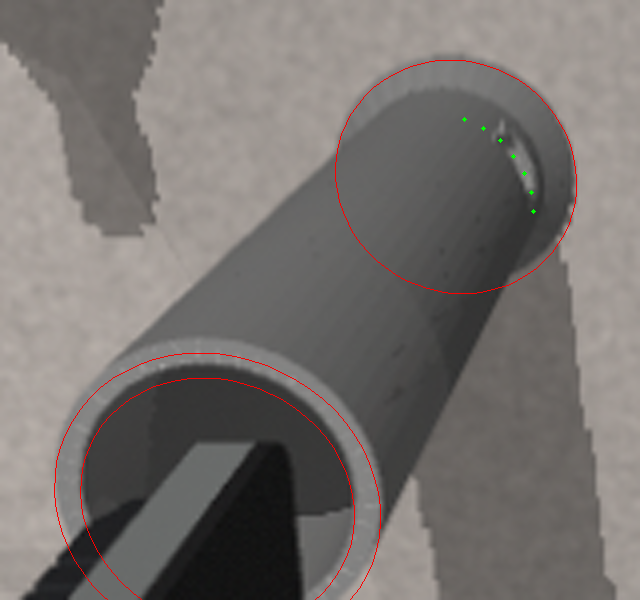

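View pics/w1z.png

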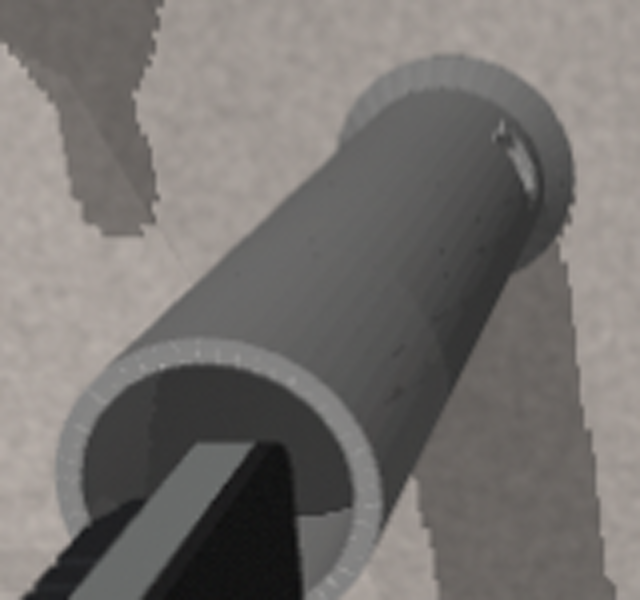

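>>> play_rows([
  {"jaw":1,"slide":[-2.1,-4.3,0],"dr":[0,0,0]},
  {"jaw":1,"slide":[-4.3,-8.6,0],"dr":[0,0,0]},
  {"jaw":1,"slide":[-4.3,-8.6,0],"dr":[0,0,0]},
  {"jaw":1,"slide":[-4.3,-8.6,0],"dr":[0,0,0]},
  {"jaw":1,"slide":[-4.3,-8.6,3],"dr":[0,0,0]},
  {"jaw":1,"slide":[-4.3,-8.6,6],"dr":[0,0,0]},
  {"jaw":1,"slide":[-4.3,-8.6,9],"dr":[0,0,0]},
  {"jaw":1,"slide":[-4.3,-8.6,10.8],"dr":[0,0,0]},
  {"jaw":1,"slide":[-4.3,-8.6,10.8],"dr":[0,0,0]},
  {"jaw":1,"slide":[-4.3,-8.6,10.8],"dr":[0,0,0]},
])

```text
clock: 3.55
ee_pos: [0.5154, -0.3024, 0.1425]
ee_rot: [2.219, 2.222, 0.001]
force: [-0.6, -0.2, 0.7]
finger_gap: 0.0853
```

Run:
```python
from h import *
im=env.grab_frame('wrist');cv2.imwrite('pics/w2.png',im[:,:,::-1])
s=env.sense();print(s['clock'],s['ee_pos'],s['ee_rot'],s['force'])
```

```text
3.6 [ 0.51535938 -0.30275683  0.14274207] [2.21895361e+00 2.22136607e+00 1.43795651e-03] [-0.52498713 -0.5550601  -0.70044842]
```

View pics/w2.png

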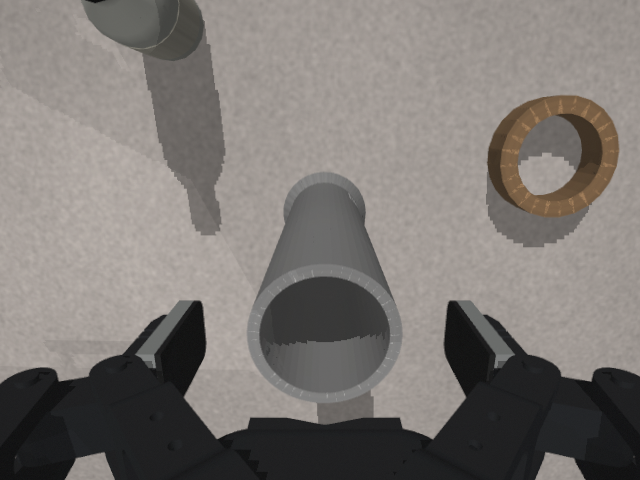

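Run:
```python
from h import *
print(at_z(cam('wrist'),(325.5,334),0.19))
```

```text
[ 0.51560178 -0.29981414  0.19      ]
```

>>> play_rows([
  {"jaw":0.6,"slide":[0,0,0],"dr":[0,0,0]},
  {"jaw":0.4,"slide":[0,0,0],"dr":[0,0,0]},
  {"jaw":0.4,"slide":[0,0,0],"dr":[0,0,0]},
  {"jaw":0.4,"slide":[0,0,0],"dr":[0,0,0]},
  {"jaw":0.4,"slide":[0,0,0],"dr":[0,0,0]},
  {"jaw":0.4,"slide":[0,0,0],"dr":[0,0,0]},
], squeeze=60)

```text
clock: 4.35
ee_pos: [0.5145, -0.3033, 0.1429]
ee_rot: [2.221, 2.22, 0.001]
force: [-0.1, 0.1, 5.7]
finger_gap: 0.0492
```

Run:
```python
from h import *
im=env.grab_frame('wrist');cv2.imwrite('pics/w3.png',im[:,:,::-1])
s=env.sense();print(s['clock'],s['ee_pos'],s['ee_rot'],s['force'],s['wrist_torque'])
```

```text
4.4 [ 0.51447383 -0.30332163  0.14281393] [2.22059102e+00 2.22028413e+00 7.12372663e-04] [-1.30792539 -0.20944113  6.26249094] [ 0.11419163  0.32222547 -0.08817052]
```

View pics/w3.png

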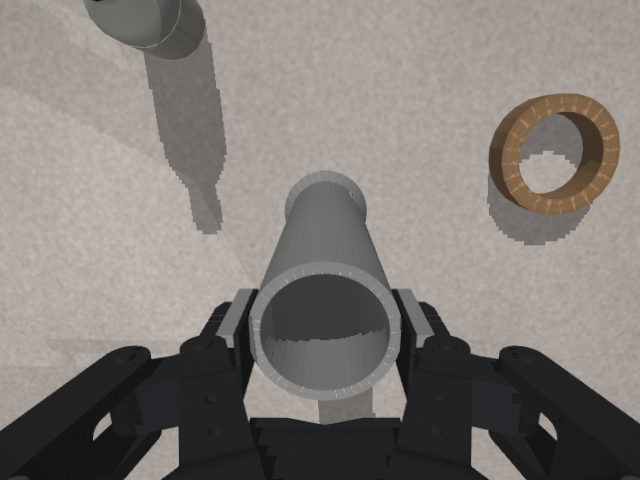

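>>> play_rows([
  {"jaw":0.4,"slide":[0,0,-3],"dr":[0,0,0]},
  {"jaw":0.4,"slide":[0,0,-7],"dr":[0,0,0]},
  {"jaw":0.4,"slide":[0,0,-11],"dr":[0,0,0]},
  {"jaw":0.4,"slide":[4,0.3,-11],"dr":[0,0,2]},
  {"jaw":0.4,"slide":[8,0.6,-11],"dr":[0,0,4]},
  {"jaw":0.4,"slide":[12,0.8,-11],"dr":[0,0,6]},
  {"jaw":0.4,"slide":[16,1.1,-11],"dr":[0,0,9]},
  {"jaw":0.4,"slide":[20,1.4,-11],"dr":[0,0,12]},
  {"jaw":0.4,"slide":[24,1.7,-11],"dr":[0,0,15]},
  {"jaw":0.4,"slide":[28,2,-11],"dr":[0,0,17.7]},
  {"jaw":0.4,"slide":[31.7,2.2,-11],"dr":[0,0,17.7]},
  {"jaw":0.4,"slide":[31.7,2.2,-11],"dr":[0,0,17.7]},
  {"jaw":0.4,"slide":[31.7,2.2,-11],"dr":[0,0,17.7]},
  {"jaw":0.4,"slide":[31.7,2.2,-11],"dr":[0,0,17.7]},
])

```text
clock: 6.15
ee_pos: [0.5357, 0.0126, 0.2516]
ee_rot: [2.538, 1.85, -0.001]
force: [-0.2, 0.9, -3.7]
finger_gap: 0.0489
```

Run:
```python
from h import *
im=env.grab_frame('scene');cv2.imwrite('pics/s4.png',im[:,:,::-1])
im2=env.grab_frame('side')
x=lambda i,a,b,w,h:cv2.resize(i[b:b+h,a:a+w,::-1],(400,600),interpolation=cv2.INTER_CUBIC)
cv2.imwrite('pics/z4.png',np.hstack([x(im,240,130,140,210),x(im2,240,130,140,210)]))
s=env.sense();print(s['clock'],s['ee_pos'],s['ee_rot'],s['force'],s['wrist_torque'],s['finger_gap'])
R=cv2.Rodrigues(s['ee_rot'])[0];print(R.round(3))
```

```text
6.25 [0.53587998 0.01285775 0.25172203] [ 2.53847655e+00  1.85066460e+00 -6.24484210e-04] [ 0.47406298 -0.11853416 -4.10152733] [0.02795206 0.03539752 0.01912301] 0.048828488373380906
[[ 0.306  0.952 -0.   ]
 [ 0.952 -0.306 -0.   ]
 [-0.    -0.    -1.   ]]
```

View pics/z4.png

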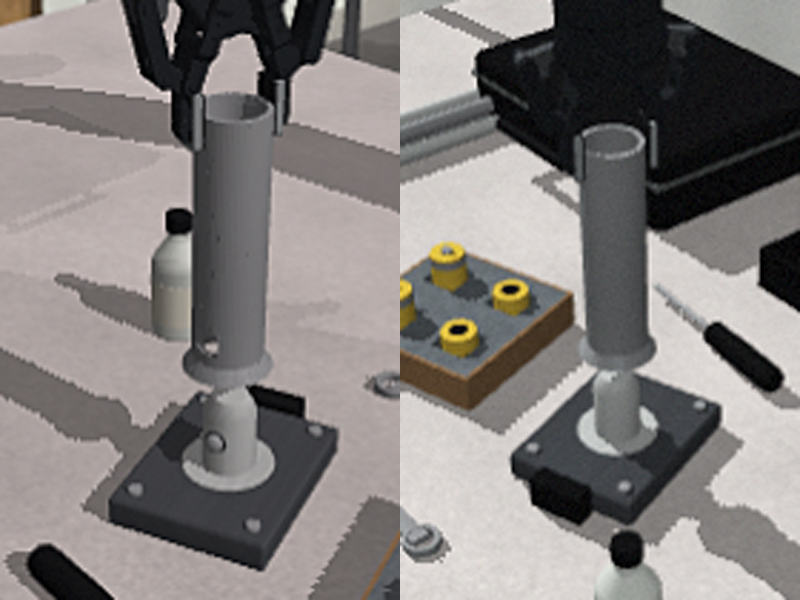

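>>> play_rows([
  {"jaw":0.4,"slide":[0.1,0,1.5],"dr":[0,0,0]},
  {"jaw":0.4,"slide":[0.1,0,3],"dr":[0,0,0]},
  {"jaw":0.4,"slide":[0.1,0,4.2],"dr":[0,0,0]},
  {"jaw":0.4,"slide":[0.1,0,4.2],"dr":[0,0,0]},
])

```text
clock: 6.75
ee_pos: [0.5352, 0.015, 0.2083]
ee_rot: [-2.535, -1.852, 0.004]
force: [-1.0, 0.5, -2.8]
finger_gap: 0.0489
```

Run:
```python
from h import *
im=env.grab_frame('scene')
im2=env.grab_frame('side')
x=lambda i,a,b,w,h:cv2.resize(i[b:b+h,a:a+w,::-1],(400,600),interpolation=cv2.INTER_CUBIC)
cv2.imwrite('pics/z5.png',np.hstack([x(im,270,220,100,150),x(im2,270,200,100,150)]))
s=env.sense();print(s['clock'],s['ee_pos'],s['ee_rot'],s['force'],s['wrist_torque'],s['finger_gap'])
```

```text
6.85 [0.53648264 0.01496631 0.20970366] [ 2.53675873e+00  1.85319422e+00 -4.68108954e-05] [ 0.18866118  0.71363864 -3.37005053] [ 0.06865662 -0.03359558  0.0249786 ] 0.04888097114602804
```

View pics/z5.png

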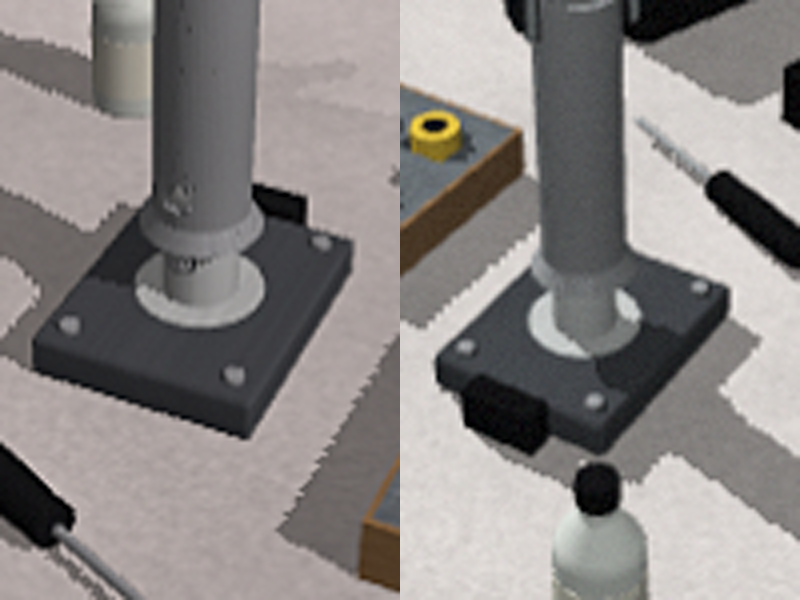

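>>> play_rows([
  {"jaw":0.4,"slide":[0,0,0.8],"dr":[0,0,0]},
  {"jaw":0.4,"slide":[0,0,1.6],"dr":[0,0,0]},
  {"jaw":0.4,"slide":[0,0,2.2],"dr":[0,0,0]},
  {"jaw":0.4,"slide":[0,0,2.2],"dr":[0,0,0]},
])

```text
clock: 7.35
ee_pos: [0.5362, 0.0149, 0.1872]
ee_rot: [-2.537, -1.853, 0.001]
force: [-0.2, -0.1, -5.4]
finger_gap: 0.0486
```

>>> play_rows([
  {"jaw":0.4,"slide":[0,0,0.6],"dr":[0,0,0]},
  {"jaw":0.4,"slide":[0,0,1.2],"dr":[0,0,0]},
  {"jaw":0.4,"slide":[0,0,1.7],"dr":[0,0,0]},
  {"jaw":0.4,"slide":[0,0,2.0],"dr":[0,0,0]},
  {"jaw":0.4,"slide":[0,0,2.0],"dr":[0,0,0]},
])

```text
clock: 7.98
ee_pos: [0.5361, 0.0153, 0.1679]
ee_rot: [-2.536, -1.853, 0.0]
force: [-1.8, -0.2, 1.2]
finger_gap: 0.0488
```

Run:
```python
from h import *
im=env.grab_frame('scene')
im2=env.grab_frame('side')
x=lambda i,a,b,w,h:cv2.resize(i[b:b+h,a:a+w,::-1],(400,600),interpolation=cv2.INTER_CUBIC)
cv2.imwrite('pics/z6.png',np.hstack([x(im,270,220,100,150),x(im2,270,200,100,150)]))
s=env.sense();print(s['clock'],s['ee_pos'],s['ee_rot'],s['force'],s['wrist_torque'],s['finger_gap'])
```

```text
8.075 [0.53610193 0.01523942 0.16786491] [-2.53629477e+00 -1.85297544e+00  1.73938595e-04] [-0.7710059   1.88360986  1.62381956] [ 0.29491541  0.63540361 -0.00827936] 0.04858796877102544
```

View pics/z6.png

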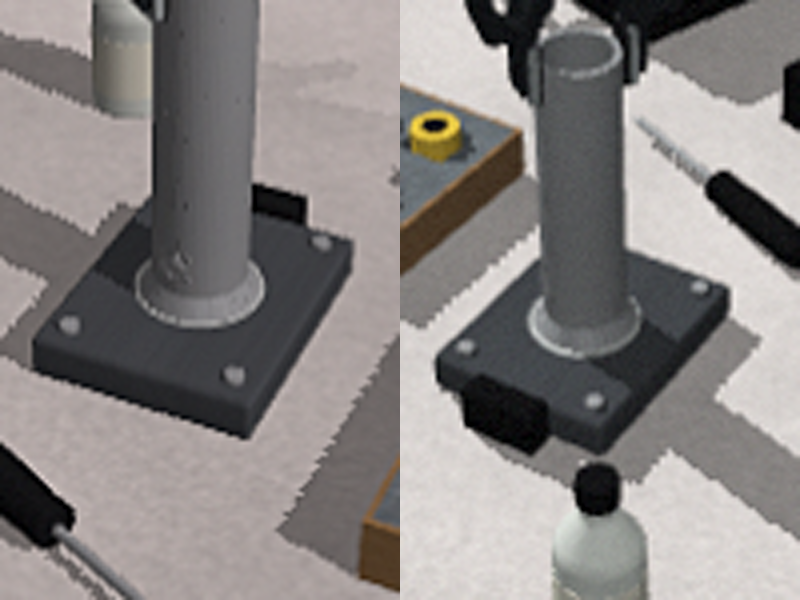

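>>> play_rows([
  {"jaw":0.4,"slide":[0,0,0.2],"dr":[0,0,0]},
  {"jaw":0.4,"slide":[0,0,0.3],"dr":[0,0,0]},
  {"jaw":0.4,"slide":[0,0,0.3],"dr":[0,0,0]},
])

```text
clock: 8.45
ee_pos: [0.5366, 0.0155, 0.1676]
ee_rot: [-2.537, -1.853, -0.003]
force: [-5.4, 0.6, 23.1]
finger_gap: 0.0487
```

Run:
```python
from h import *
im=env.grab_frame('scene')
cv2.imwrite('pics/z7.png',cv2.resize(im[265:310,295:345,::-1],None,fx=12,fy=12,interpolation=cv2.INTER_CUBIC))
s=env.sense();print(s)
for c in ('scene',):
  for q in ('button','tube_hole'): print(q,env.find_in(c,q))
```

```text
{'clock': 8.5, 'joints': array([-0.13039829,  0.52163853,  0.07367819,  1.88312727, -0.05610127,
        0.7372052 , -0.33399127]), 'qd': array([ 8.55687567e-04,  1.19142833e-03, -4.11924763e-04,  1.09343213e-03,
       -1.09311747e-03,  4.52443497e-04, -5.04012798e-05]), 'joint_efforts': array([  0.7598697 , -35.99799871,   1.96294315, -14.20816898,
         0.4851578 ,  -2.97164641,  -0.05472806]), 'ee_pos': array([0.53660067, 0.01546982, 0.16762167]), 'ee_rot': array([-2.53681582, -1.8531285 , -0.0029438 ]), 'force': array([-6.87270791,  0.94048948, 22.56865304]), 'wrist_torque': array([0.54911964, 2.22086755, 0.0297123 ]), 'finger_gap': 0.04878912825355848}
button []
tube_hole [{'centre': [0.5547, 0.0319, 0.133], 'conf': 0.91}]
```

View pics/z7.png

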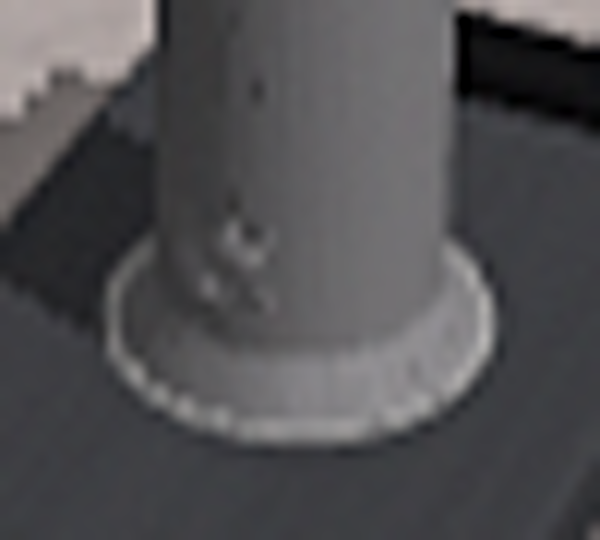

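>>> play_rows([
  {"jaw":0.4,"slide":[0,0,-0.2],"dr":[0,0,0]},
  {"jaw":0.4,"slide":[0,0,-0.2],"dr":[0,0,3]},
  {"jaw":0.4,"slide":[0,0,-0.2],"dr":[0,0,6]},
  {"jaw":0.4,"slide":[0,0,-0.2],"dr":[0,0,6]},
])

```text
clock: 9.1
ee_pos: [0.5357, 0.0159, 0.1677]
ee_rot: [-2.626, -1.723, 0.001]
force: [-4.5, 0.9, 11.6]
finger_gap: 0.0486
```

```bash
cat > st.py <<'E'
from h import *
s=env.sense();R=cv2.Rodrigues(s['ee_rot'])[0]
print(s['clock'],s['ee_pos'].round(4),'yaw jaw',np.degrees(np.arctan2(R[1,1],R[0,1])).round(2),'F',s['force'].round(1),'T',s['wrist_torque'].round(2),s['finger_gap'])
E
python3 st.py
```

```text
9.1 [0.5357 0.0159 0.1677] yaw jaw -23.45 F [-4.5  0.9 11.6] T [0.62 1.48 0.98] 0.0485566834517662
```

>>> play_rows([
  {"jaw":0.4,"slide":[0,0,0],"dr":[0,0,-4]},
  {"jaw":0.4,"slide":[0,0,0],"dr":[0,0,-6]},
  {"jaw":0.4,"slide":[0,0,0],"dr":[0,0,-6]},
])

```text
clock: 9.48
ee_pos: [0.5362, 0.0154, 0.1677]
ee_rot: [-2.536, -1.853, -0.001]
force: [-3.8, 1.4, 9.8]
finger_gap: 0.0486
```

```bash
python3 st.py
```

```text
9.475 [0.5362 0.0154 0.1677] yaw jaw -17.71 F [-3.8  1.4  9.8] T [ 0.5   1.29 -0.1 ] 0.04858391123863025
```

>>> play_rows([
  {"jaw":0.4,"slide":[0,0,0],"dr":[0,0,-3]},
  {"jaw":0.4,"slide":[0,0,0],"dr":[0,0,-6]},
  {"jaw":0.4,"slide":[0,0,0],"dr":[0,0,-6]},
])

```text
clock: 9.85
ee_pos: [0.5365, 0.0153, 0.1678]
ee_rot: [-2.436, -1.983, -0.002]
force: [-2.8, 1.3, 9.6]
finger_gap: 0.0486
```

```bash
python3 st.py;python3 - <<'E'
from h import *
im=env.grab_frame('scene')
cv2.imwrite('pics/z8.png',cv2.resize(im[265:310,295:345,::-1],None,fx=12,fy=12,interpolation=cv2.INTER_CUBIC))
E
```

```text
9.85 [0.5365 0.0153 0.1678] yaw jaw -11.7 F [-2.8  1.3  9.6] T [ 0.43  1.17 -0.  ] 0.04858704678334127
```

View pics/z8.png

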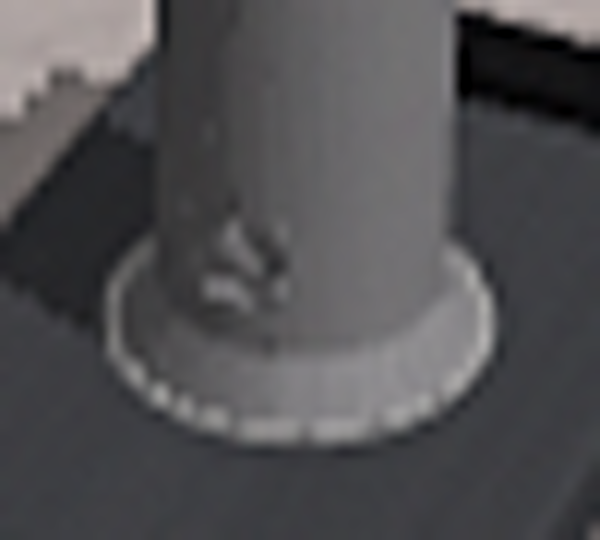

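>>> play_rows([
  {"jaw":0.4,"slide":[0,0,0],"dr":[0,0,-2]},
  {"jaw":0.4,"slide":[0,0,0],"dr":[0,0,-4]},
  {"jaw":0.4,"slide":[0,0,0],"dr":[0,0,-4]},
])

```text
clock: 10.28
ee_pos: [0.5365, 0.0153, 0.1678]
ee_rot: [-2.366, -2.067, -0.002]
force: [-3.3, 1.3, 9.1]
finger_gap: 0.0486
```

```bash
python3 st.py
```

```text
10.275 [0.5365 0.0153 0.1678] yaw jaw -7.72 F [-3.3  1.3  9.1] T [ 0.39  1.2  -0.09] 0.048552422393223695
```

>>> play_rows([
  {"jaw":0.4,"slide":[0,0,0],"dr":[0,0,-2]},
  {"jaw":0.4,"slide":[0,0,0],"dr":[0,0,-4]},
  {"jaw":0.4,"slide":[0,0,0],"dr":[0,0,-4]},
])

```text
clock: 10.65
ee_pos: [0.5367, 0.0147, 0.1678]
ee_rot: [2.292, 2.147, 0.001]
force: [-1.8, -0.4, 9.1]
finger_gap: 0.0488
```

```bash
python3 st.py
```

```text
10.65 [0.5367 0.0147 0.1678] yaw jaw -3.75 F [-1.8 -0.4  9.1] T [ 0.12  1.04 -0.07] 0.048779564142801546
```

Run:
```python
from h import *
im=env.grab_frame('scene')
a=cv2.imread('pics/z7.png')
b=cv2.resize(im[265:310,295:345,::-1],None,fx=12,fy=12,interpolation=cv2.INTER_CUBIC)
C=cam('scene')
for k,(g,col) in enumerate([(np.radians(-17.7)+.589,(0,0,255)),(np.radians(-3.75)+.589,(0,255,0))]):
  for I in (a,b):
    for r in(.025,):
      P=[[.537+r*np.cos(g)-np.sin(g)*u,.0165+r*np.sin(g)+np.cos(g)*u,.055+v] for u,v in((-.008,-.008),(.008,-.008),(.008,.008),(-.008,.008))]
      q=(proj(C,P)-[295,265]+.5)*12;cv2.polylines(I,[q.astype(int).reshape(-1,1,2)],1,col,1)
cv2.imwrite('pics/z9.png',cv2.resize(np.hstack([a,b]),(800,360)))
```

View pics/z9.png

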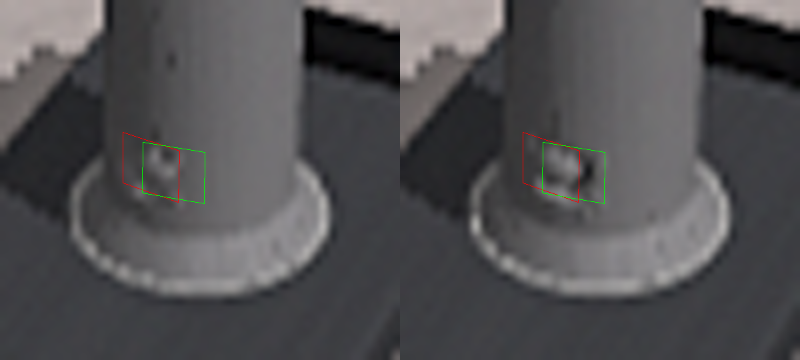

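>>> play_rows([
  {"jaw":0.4,"slide":[0,0,0],"dr":[0,0,-2]},
  {"jaw":0.4,"slide":[0,0,0],"dr":[0,0,-4]},
  {"jaw":0.4,"slide":[0,0,0],"dr":[0,0,-4]},
])

```text
clock: 11.08
ee_pos: [0.5372, 0.0139, 0.1678]
ee_rot: [2.216, 2.224, 0.001]
force: [-1.2, -1.6, 8.7]
finger_gap: 0.0487
```

```bash
python3 st.py
python3 - <<'E'
from h import *
im=env.grab_frame('scene')
b=cv2.resize(im[265:310,295:345,::-1],None,fx=12,fy=12,interpolation=cv2.INTER_CUBIC)
cv2.imwrite('pics/z10.png',b)
E
```

```text
11.075 [0.5372 0.0139 0.1678] yaw jaw 0.19 F [-1.2 -1.6  8.7] T [-0.21  0.71 -0.24] 0.04869056608132472
```

View pics/z10.png

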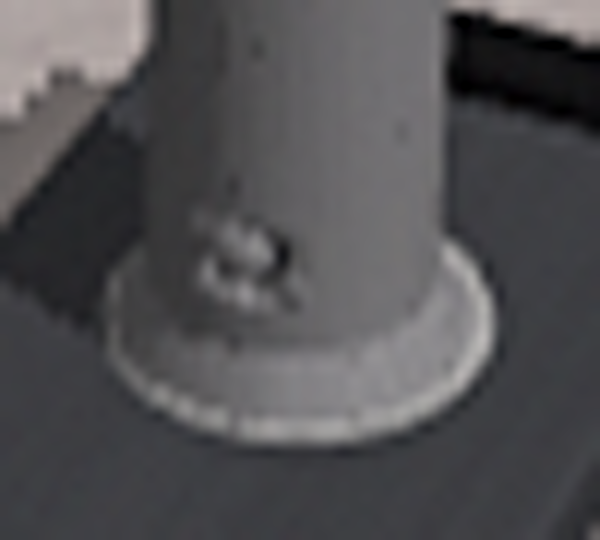

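>>> play_rows([
  {"jaw":0.4,"slide":[0,0,0],"dr":[0,0,-3]},
  {"jaw":0.4,"slide":[0,0,0],"dr":[0,0,-3]},
])

```text
clock: 11.38
ee_pos: [0.5372, 0.0135, 0.1678]
ee_rot: [2.159, 2.279, 0.001]
force: [-1.8, -1.9, 7.9]
finger_gap: 0.0489
```

```bash
python3 st.py
```

```text
11.375 [0.5372 0.0135 0.1678] yaw jaw 3.09 F [-1.8 -1.9  7.9] T [-0.39  0.77 -0.66] 0.04886265014845371
```

>>> play_rows([
  {"jaw":0.4,"slide":[0,0,0],"dr":[0,0,3]},
  {"jaw":0.4,"slide":[0,0,0],"dr":[0,0,5]},
  {"jaw":0.4,"slide":[0,0,0],"dr":[0,0,5]},
])

```text
clock: 11.75
ee_pos: [0.5364, 0.0138, 0.1678]
ee_rot: [2.254, 2.186, -0.001]
force: [-3.0, -1.4, 10.2]
finger_gap: 0.0487
```

```bash
python3 st.py
```

```text
11.75 [0.5364 0.0138 0.1678] yaw jaw -1.74 F [-3.  -1.4 10.2] T [-0.36  1.22  0.11] 0.04870377144472446
```

>>> play_rows([
  {"jaw":0.4,"slide":[0,0,0],"dr":[0,0,3]},
  {"jaw":0.4,"slide":[0,0,0],"dr":[0,0,5]},
  {"jaw":0.4,"slide":[0,0,0],"dr":[0,0,5]},
])

```text
clock: 12.12
ee_pos: [0.5359, 0.0141, 0.1678]
ee_rot: [2.348, 2.087, -0.002]
force: [-3.5, -0.7, 11.0]
finger_gap: 0.0487
```

```bash
python3 st.py
```

```text
12.125 [0.5359 0.0141 0.1678] yaw jaw -6.73 F [-3.5 -0.7 11. ] T [-0.17  1.48  0.1 ] 0.04868658928245519
```

>>> play_rows([
  {"jaw":0.4,"slide":[0,0,0],"dr":[0,0,3]},
  {"jaw":0.4,"slide":[0,0,0],"dr":[0,0,5]},
  {"jaw":0.4,"slide":[0,0,0],"dr":[0,0,5]},
])

```text
clock: 12.5
ee_pos: [0.5359, 0.0146, 0.1678]
ee_rot: [2.437, 1.983, -0.001]
force: [-3.9, -1.7, 10.8]
finger_gap: 0.0486
```

```bash
python3 st.py
```

```text
12.5 [0.5359 0.0146 0.1678] yaw jaw -11.72 F [-3.9 -1.7 10.8] T [0.03 1.45 0.03] 0.04855620267000892
```

>>> play_rows([
  {"jaw":0.4,"slide":[0,0,0],"dr":[0,0,3]},
  {"jaw":0.4,"slide":[0,0,0],"dr":[0,0,5]},
  {"jaw":0.4,"slide":[0,0,0],"dr":[0,0,5]},
])

```text
clock: 12.88
ee_pos: [0.536, 0.015, 0.1678]
ee_rot: [-2.52, -1.875, 0.0]
force: [-3.7, 0.5, 8.3]
finger_gap: 0.0484
```

```bash
python3 st.py;  python3 - <<'E'
from h import *
im=env.grab_frame('scene')
b=cv2.resize(im[265:310,295:345,::-1],None,fx=12,fy=12,interpolation=cv2.INTER_CUBIC)
cv2.imwrite('pics/z11.png',b)
E
```

```text
12.875 [0.536  0.015  0.1678] yaw jaw -16.69 F [-3.7  0.5  8.3] T [0.24 1.41 0.18] 0.04838595618818931
```

View pics/z11.png

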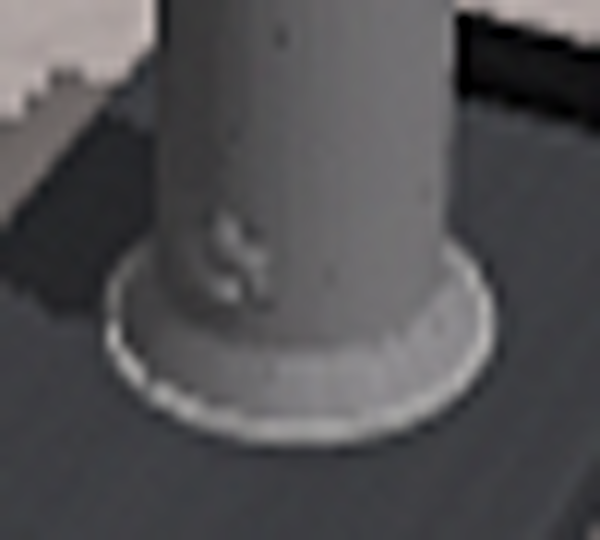

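>>> play_rows([
  {"jaw":0.4,"slide":[0,0,0],"dr":[0,0,-3]},
  {"jaw":0.4,"slide":[0,0,0],"dr":[0,0,-6]},
  {"jaw":0.4,"slide":[0,0,0],"dr":[0,0,-7.7]},
  {"jaw":0.4,"slide":[0,0,0],"dr":[0,0,-7.7]},
])

```text
clock: 13.42
ee_pos: [0.5367, 0.0152, 0.1678]
ee_rot: [2.389, 2.04, 0.002]
force: [-3.0, 0.8, 8.8]
finger_gap: 0.0484
```

```bash
python3 st.py;  python3 - <<'E'
from h import *
im=env.grab_frame('scene')
b=cv2.resize(im[265:310,295:345,::-1],None,fx=12,fy=12,interpolation=cv2.INTER_CUBIC)
cv2.imwrite('pics/z12.png',b)
E
```

```text
13.425 [0.5367 0.0152 0.1678] yaw jaw -9.02 F [-3.   0.8  8.8] T [ 0.37  1.09 -0.11] 0.048437222830319114
```

View pics/z12.png

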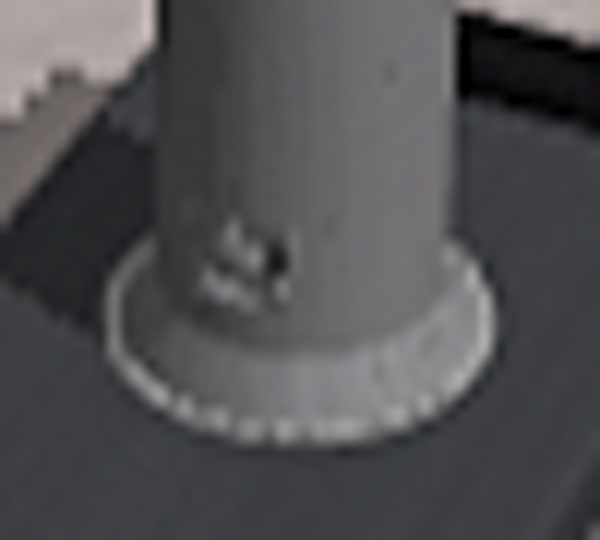

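>>> play_rows([
  {"jaw":0.5,"slide":[0,0,-0.1],"dr":[0,0,0]},
  {"jaw":0.8,"slide":[0,0,-0.1],"dr":[0,0,0]},
  {"jaw":1,"slide":[0,0,-0.1],"dr":[0,0,0]},
  {"jaw":1,"slide":[0,0,-0.1],"dr":[0,0,0]},
  {"jaw":1,"slide":[0,0,-3],"dr":[0,0,0]},
  {"jaw":1,"slide":[0,0,-6],"dr":[0,0,0]},
  {"jaw":1,"slide":[0,0,-10],"dr":[0,0,4.5]},
  {"jaw":1,"slide":[4,6,-10],"dr":[0,0,9]},
  {"jaw":1,"slide":[5,11,-8],"dr":[0,0,9]},
  {"jaw":1,"slide":[5,11,-7],"dr":[0,0,9]},
  {"jaw":1,"slide":[5,11,-7],"dr":[0,0,9]},
])

```text
clock: 14.85
ee_pos: [0.6513, 0.0467, 0.235]
ee_rot: [-2.54, -1.845, 0.006]
force: [0.3, 0.5, 0.9]
finger_gap: 0.0853
```

```bash
python3 st.py;  python3 - <<'E'
from h import *
W=cam('wrist')
im=env.grab_frame('wrist')
cv2.imwrite('pics/w5.png',im[:,:,::-1]);np.savez('w5.npz',E=W[2])
C=cam('scene')
E
```

```text
14.85 [0.6513 0.0467 0.235 ] yaw jaw -18.01 F [0.3 0.5 0.9] T [-0.02  0.07  0.06] 0.08526394669612991
```

View pics/w5.png

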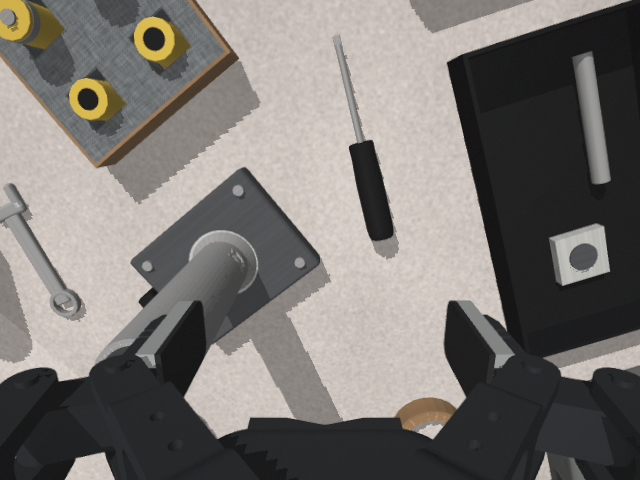

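Run:
```python
from h import *
im=cv2.imread('pics/w5.png')
cv2.imwrite('pics/w5z.png',cv2.resize(im[215:290,180:280],None,fx=8,fy=8,interpolation=cv2.INTER_CUBIC))
W=cam('wrist');
big=cv2.resize(im[215:290,180:280],None,fx=8,fy=8,interpolation=cv2.INTER_CUBIC)
th=np.linspace(0,2*np.pi,65)
for r,z in((.032,.025),(.025,.055)):
  q=(proj(W,np.c_[.537+r*np.cos(th),.0165+r*np.sin(th),0*th+z])-[180,215]+.5)*8;cv2.polylines(big,[q.astype(int).reshape(-1,1,2)],1,(0,0,255),1)
for g in (.28,.42):
  P=[[.537+.025*np.cos(g)-np.sin(g)*u,.0165+.025*np.sin(g)+np.cos(g)*u,.055+v] for u,v in((-.008,-.008),(.008,-.008),(.008,.008),(-.008,.008))]
  q=(proj(W,P)-[180,215]+.5)*8;cv2.polylines(big,[q.astype(int).reshape(-1,1,2)],1,(0,255,0) if g<.3 else (255,0,0),1)
cv2.imwrite('pics/w5o.png',big)
```

```text
(no output)
```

View pics/w5z.png

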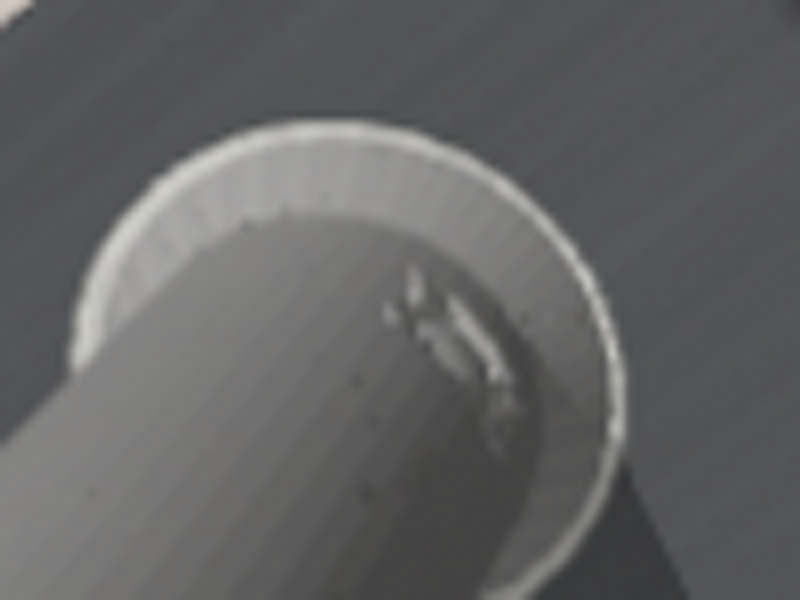

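View pics/w5o.png

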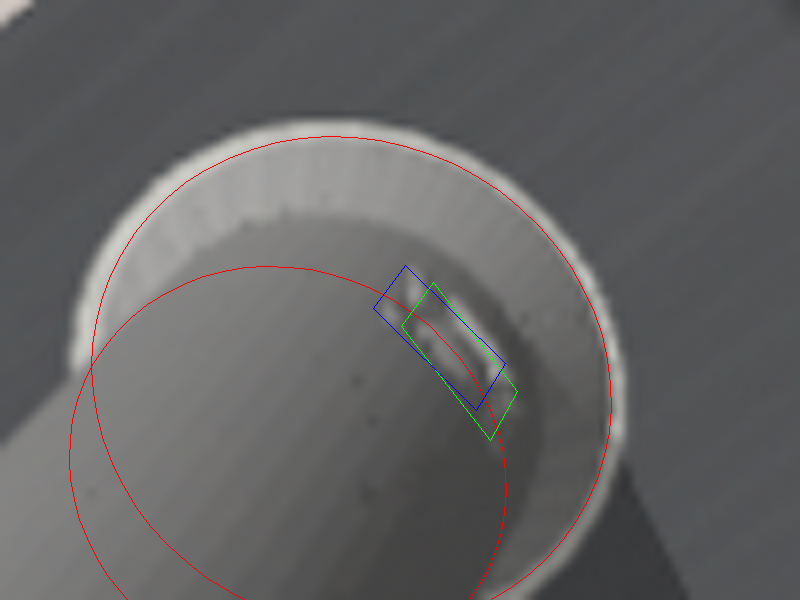

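>>> play_rows([
  {"jaw":1,"slide":[5,-1,-1],"dr":[0,0,3]},
  {"jaw":1,"slide":[8,-6,-1],"dr":[0,0,6]},
  {"jaw":1,"slide":[9,-11,-1],"dr":[0,0,9]},
  {"jaw":1,"slide":[9.9,-16,-1],"dr":[0,0,9]},
  {"jaw":1,"slide":[9.9,-19,-1],"dr":[0,0,9]},
  {"jaw":1,"slide":[9.9,-19,-1],"dr":[0,0,9]},
  {"jaw":1,"slide":[9.9,-19,-1],"dr":[0,0,9]},
  {"jaw":1,"slide":[9.9,-19,-1],"dr":[0,0,9]},
])

```text
clock: 15.9
ee_pos: [0.5038, 0.1991, 0.2473]
ee_rot: [2.68, 1.639, 0.002]
force: [0.0, 0.1, 0.6]
finger_gap: 0.0855
```

```bash
python3 st.py;  python3 - <<'E'
from h import *
W=cam('wrist')
im=env.grab_frame('wrist')
cv2.imwrite('pics/w6.png',im[:,:,::-1]);np.savez('w6.npz',E=W[2])
for q in('cell_a','plug_a','tube_mouth','cellbox'):print(q,[(round(d['conf'],2),np.round(d['centre'],3)) for d in env.find_in('wrist',q)])
E
```

```text
15.9 [0.5038 0.1991 0.2473] yaw jaw -27.11 F [0.  0.1 0.6] T [-0.03  0.02  0.04] 0.08551715562395443
cell_a [(0.69, array([0.472, 0.263, 0.064])), (0.65, array([0.535, 0.288, 0.068])), (0.37, array([0.531, 0.035, 0.099])), (0.37, array([0.491, 0.198, 0.05 ]))]
plug_a [(0.65, array([0.49 , 0.198, 0.048])), (0.6, array([0.558, 0.217, 0.044]))]
tube_mouth [(0.61, array([0.53 , 0.041, 0.096]))]
cellbox [(0.93, array([0.516, 0.245, 0.035]))]
```

View pics/w6.png

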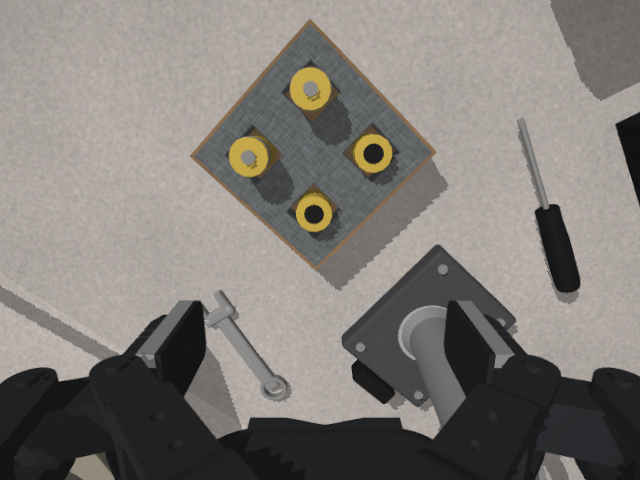

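Run:
```python
from h import *
W=cam('wrist')
for p in((310.5,89),(248.5,157)):print('cell',at_z(W,p,.0645).round(4))
P=np.array([at_z(W,p,.036)[:2] for p in((310,20),(192,156),(317,268),(436,152))]);c=P.mean(0);print('box',c)
d=P[3]-P[2]+P[0]-P[1];y=np.arctan2(d[1],d[0]);print('yaw',y)
u=np.array([np.cos(y),np.sin(y)]);v=np.array([-u[1],u[0]])
for a in(-1,1):
  for b in(-1,1):print(a,b,(c+.038*(a*u+b*v)).round(4))
```

```text
cell [0.5362 0.2895 0.0645]
cell [0.4646 0.2652 0.0645]
box [0.5133067  0.24137771]
yaw 0.3301069474285287
-1 -1 [0.4897 0.1931]
-1 1 [0.465 0.265]
1 -1 [0.5616 0.2177]
1 1 [0.5369 0.2896]
```

>>> play_rows([
  {"jaw":0.7,"slide":[2,-3.2,4],"dr":[0,0,0]},
  {"jaw":0.7,"slide":[4.1,-6.5,8],"dr":[0,0,0]},
  {"jaw":0.7,"slide":[4.1,-6.5,13],"dr":[0,0,0]},
  {"jaw":0.7,"slide":[4.1,-6.5,17],"dr":[0,0,0]},
  {"jaw":0.7,"slide":[4.1,-6.5,17],"dr":[0,0,0]},
  {"jaw":0.7,"slide":[4.1,-6.5,17],"dr":[0,0,0]},
])

```text
clock: 16.9
ee_pos: [0.4645, 0.2664, 0.0779]
ee_rot: [2.679, 1.641, 0.003]
force: [-0.1, 0.4, -0.2]
finger_gap: 0.06
```

```bash
python3 st.py;  python3 - <<'E'
from h import *
W=cam('wrist')
im=env.grab_frame('wrist')
cv2.imwrite('pics/w7.png',im[:,:,::-1])
E
```

```text
16.9 [0.4645 0.2664 0.0779] yaw jaw -27.03 F [-0.1  0.4 -0.2] T [ 0.02 -0.06  0.01] 0.06001240890205964
```

View pics/w7.png

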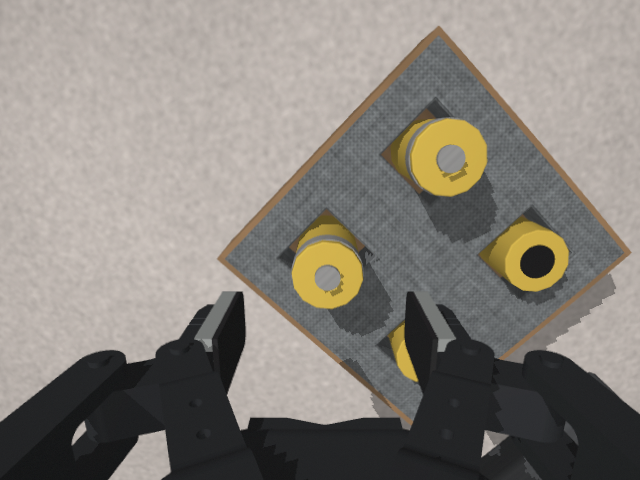

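Run:
```python
from h import *
W=cam('wrist');print(at_z(W,(327,275),.0645), proj(W,env.sense()['ee_pos']),proj(W,[.4645,.2664,.0645]))
```

```text
[0.46588771 0.26575814 0.0645    ] [[324.05448986 285.86593945]] [[323.73366759 275.119195  ]]
```

>>> play_rows([
  {"jaw":0.7,"slide":[0,0.1,2],"dr":[0,0,0]},
  {"jaw":0.7,"slide":[0,0.1,4.1],"dr":[0,0,0]},
  {"jaw":0.7,"slide":[0,0.1,4.1],"dr":[0,0,0]},
  {"jaw":0.5,"slide":[0,0.1,4.1],"dr":[0,0,0]},
  {"jaw":0.3,"slide":[0,0.1,4.1],"dr":[0,0,0]},
  {"jaw":0.3,"slide":[0,0.1,4.1],"dr":[0,0,0]},
  {"jaw":0.3,"slide":[0,0.1,4.1],"dr":[0,0,0]},
  {"jaw":0.3,"slide":[0,0.1,4.1],"dr":[0,0,0]},
], squeeze=40)

```text
clock: 17.95
ee_pos: [0.4655, 0.2662, 0.0375]
ee_rot: [2.679, 1.641, 0.005]
force: [-0.0, -0.2, 6.1]
finger_gap: 0.0303
```

```bash
python3 st.py
```

```text
17.95 [0.4655 0.2662 0.0375] yaw jaw -27.01 F [-0.  -0.2  6.1] T [-0.08  0.12 -0.02] 0.030335625015563878
```

```bash
python3 - <<'E'
from h import *
im=env.grab_frame('wrist')
cv2.imwrite('pics/w8.png',im[:,:,::-1])
im=env.grab_frame('scene')
cv2.imwrite('pics/s8.png',cv2.resize(im[280:380,370:480,::-1],None,fx=6,fy=6,interpolation=cv2.INTER_CUBIC))
E
python3 st.py
```

```text
18.05 [0.4655 0.2662 0.0375] yaw jaw -27.01 F [-0.2  0.2  6.6] T [-0.08  0.12  0.03] 0.03024855646276817
```

View pics/w8.png

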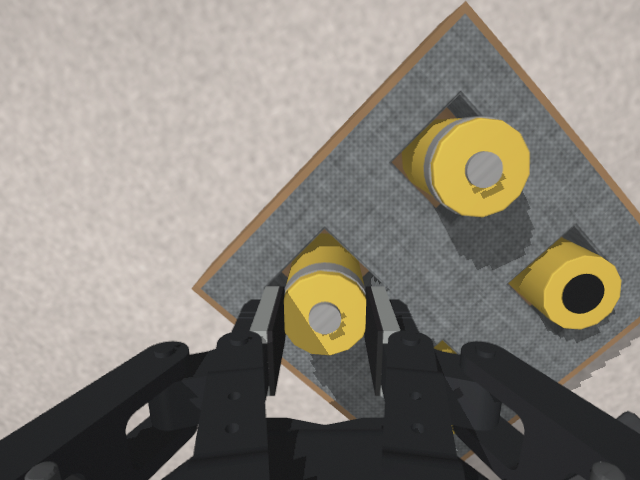

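View pics/s8.png

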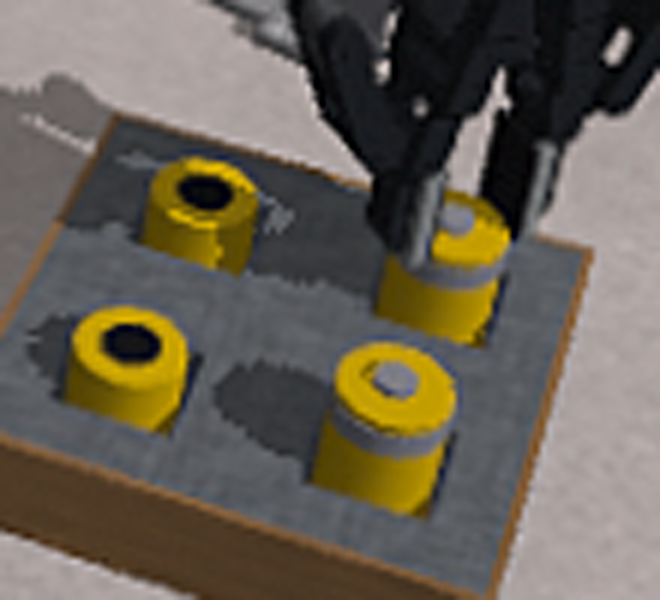

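>>> play_rows([
  {"jaw":0.3,"slide":[0,0,-1.5],"dr":[0,0,0]},
  {"jaw":0.3,"slide":[0,0,-3],"dr":[0,0,0]},
  {"jaw":0.3,"slide":[0,0,-3],"dr":[0,0,0]},
])

```text
clock: 18.42
ee_pos: [0.4654, 0.2663, 0.0677]
ee_rot: [-2.679, -1.641, -0.006]
force: [-1.0, 0.4, -1.0]
finger_gap: 0.0303
```

```bash
python3 - <<'E'
from h import *
im=env.grab_frame('wrist')
im2=env.grab_frame('scene')
cv2.imwrite('pics/w9.png',np.hstack([cv2.resize(im[180:480,100:500,::-1],(400,300)),cv2.resize(im2[260:360,370:480,::-1],(400,300))]))
E
python3 st.py
```

```text
18.525 [0.4643 0.2658 0.0662] yaw jaw -26.99 F [ 0.6 -0.2 -1.5] T [-0.03  0.09  0.04] 0.030159646389210162
```

View pics/w9.png

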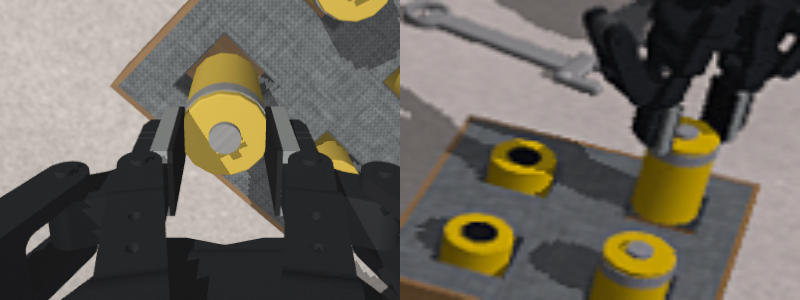

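Run:
```python
from h import *
im=env.grab_frame('side')
x0,y0=290,180
big=cv2.resize(im[y0:y0+110,x0:x0+75,::-1],None,fx=5.4,fy=5.4,interpolation=cv2.INTER_CUBIC)
raw=big.copy();S=cam('side');th=np.linspace(0,2*np.pi,65)
for r,z in((.032,.025),(.025,.215),(.021,.215)):
  q=(proj(S,np.c_[.537+r*np.cos(th),.0165+r*np.sin(th),0*th+z])-[x0,y0]+.5)*5.4;cv2.polylines(big,[q.astype(int).reshape(-1,1,2)],1,(0,0,255),1)
cv2.imwrite('pics/sd.png',np.hstack([raw,big])[:600])
```

```text
(no output)
```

View pics/sd.png

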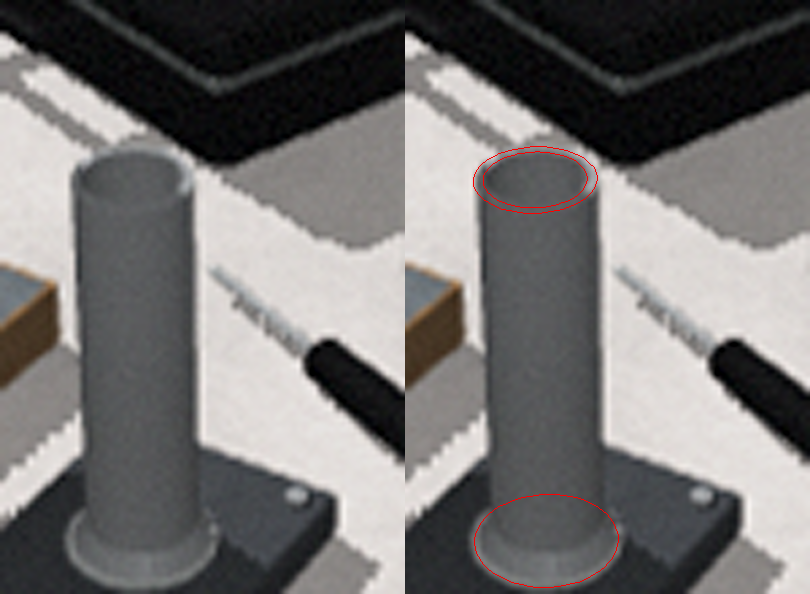

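>>> play_rows([
  {"jaw":0.3,"slide":[0,0,-5],"dr":[0,0,0]},
  {"jaw":0.3,"slide":[0,0,-10],"dr":[0,0,0]},
  {"jaw":0.3,"slide":[0,0,-15],"dr":[0,0,0]},
  {"jaw":0.3,"slide":[0,0,-20],"dr":[0,0,0]},
  {"jaw":0.3,"slide":[-2.5,2.4,-21],"dr":[0,0,0]},
  {"jaw":0.3,"slide":[-6,5.6,-21],"dr":[0,0,0]},
  {"jaw":0.3,"slide":[-9.5,8.9,-21],"dr":[0,0,0]},
  {"jaw":0.3,"slide":[-13,12.2,-21],"dr":[0,0,0]},
  {"jaw":0.3,"slide":[-16.5,15.4,-21],"dr":[0,0,0]},
  {"jaw":0.3,"slide":[-19,17.75,-21],"dr":[0,0,0]},
  {"jaw":0.3,"slide":[-19,17.75,-21],"dr":[0,0,0]},
  {"jaw":0.3,"slide":[-19,17.75,-21],"dr":[0,0,0]},
  {"jaw":0.3,"slide":[-19,17.75,-21],"dr":[0,0,0]},
])

```text
clock: 20.2
ee_pos: [0.5358, 0.0173, 0.2755]
ee_rot: [-2.676, -1.644, 0.001]
force: [0.2, 0.6, -1.8]
finger_gap: 0.0303
```

```bash
python3 st.py
python3 - <<'E'
from h import *
im=env.grab_frame('side');im2=env.grab_frame('scene')
x=lambda i,a,b,w,h:cv2.resize(i[b:b+h,a:a+w,::-1],(400,600),interpolation=cv2.INTER_CUBIC)
cv2.imwrite('pics/z13.png',np.hstack([x(im2,270,150,100,150),x(im,270,120,100,150)]))
E
```

```text
20.2 [0.5358 0.0173 0.2755] yaw jaw -26.87 F [ 0.2  0.6 -1.8] T [-0.01 -0.03 -0.01] 0.030288744729143977
```

View pics/z13.png

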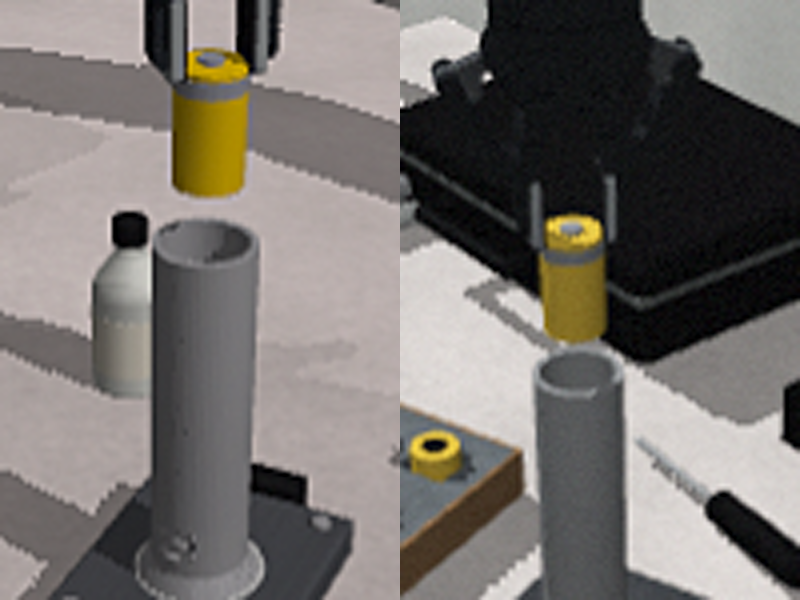

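>>> play_rows([
  {"jaw":0.3,"slide":[0,0.12,1],"dr":[0,0,0]},
  {"jaw":0.3,"slide":[0,0.12,2.5],"dr":[0,0,0]},
  {"jaw":0.3,"slide":[0,0.12,4],"dr":[0,0,0]},
  {"jaw":0.3,"slide":[0,0.12,5.3],"dr":[0,0,0]},
  {"jaw":0.3,"slide":[0,0.12,5.3],"dr":[0,0,0]},
  {"jaw":0.3,"slide":[0,0.12,5.3],"dr":[0,0,0]},
])

```text
clock: 21.05
ee_pos: [0.5375, 0.0151, 0.223]
ee_rot: [2.679, 1.641, 0.001]
force: [1.4, 1.0, -1.1]
finger_gap: 0.0303
```

```bash
python3 st.py
python3 - <<'E'
from h import *
im=env.grab_frame('side');im2=env.grab_frame('scene')
x=lambda i,a,b,w,h:cv2.resize(i[b:b+h,a:a+w,::-1],(400,600),interpolation=cv2.INTER_CUBIC)
cv2.imwrite('pics/z14.png',np.hstack([x(im2,270,150,100,150),x(im,270,120,100,150)]))
E
```

```text
21.05 [0.5375 0.0151 0.223 ] yaw jaw -27.01 F [ 1.4  1.  -1.1] T [-0.03  0.04 -0.03] 0.030268742379160524
```

View pics/z14.png

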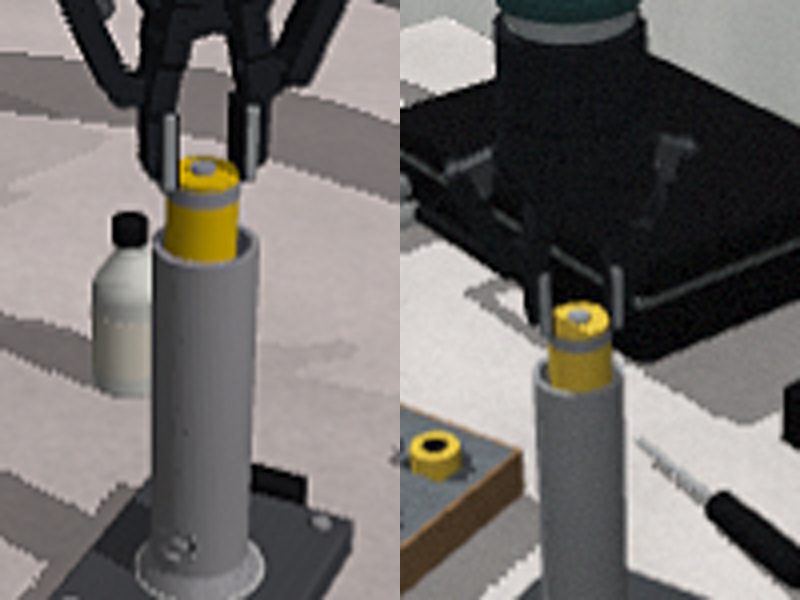

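>>> play_rows([
  {"jaw":0.5,"slide":[0,0,0],"dr":[0,0,0]},
  {"jaw":0.7,"slide":[0,0,0],"dr":[0,0,0]},
  {"jaw":0.7,"slide":[0,0,0],"dr":[0,0,0]},
  {"jaw":0.7,"slide":[0,0,0],"dr":[0,0,0]},
  {"jaw":0.7,"slide":[0,0,-3],"dr":[0,0,0]},
  {"jaw":0.7,"slide":[0,0,-5],"dr":[0,0,0]},
  {"jaw":0.7,"slide":[6,-2,-5],"dr":[0,0,0]},
  {"jaw":0.7,"slide":[12,-4,-5],"dr":[0,0,0]},
  {"jaw":0.7,"slide":[18,-7,-5],"dr":[0,0,0]},
  {"jaw":0.7,"slide":[24,-12.4,-5],"dr":[0,0,0]},
  {"jaw":0.7,"slide":[24.3,-12.4,-5],"dr":[0,0,0]},
  {"jaw":0.7,"slide":[24.3,-12.4,-5],"dr":[0,0,0]},
  {"jaw":0.7,"slide":[24.3,-12.4,-5],"dr":[0,0,0]},
])

```text
clock: 22.78
ee_pos: [0.5377, 0.286, 0.2728]
ee_rot: [2.679, 1.638, -0.001]
force: [0.0, -0.1, -0.5]
finger_gap: 0.0599
```

```bash
python3 st.py
python3 - <<'E'
from h import *
im=env.grab_frame('side');im2=env.grab_frame('scene');w=env.grab_frame('wrist');W=cam('wrist');print(proj(W,[.5366,.2895,.0645]))
x=lambda i,a,b,w,h:cv2.resize(i[b:b+h,a:a+w,::-1],(400,600),interpolation=cv2.INTER_CUBIC)
cv2.imwrite('pics/z15.png',np.hstack([x(im2,270,150,100,150),x(im,270,120,100,150)]))
cv2.imwrite('pics/w15.png',w[:,:,::-1])
E
```

```text
22.775 [0.5377 0.286  0.2728] yaw jaw -27.11 F [ 0.  -0.1 -0.5] T [-0.08  0.   -0.02] 0.0598689064827985
[[321.30843004 196.36490465]]
```

View pics/z15.png

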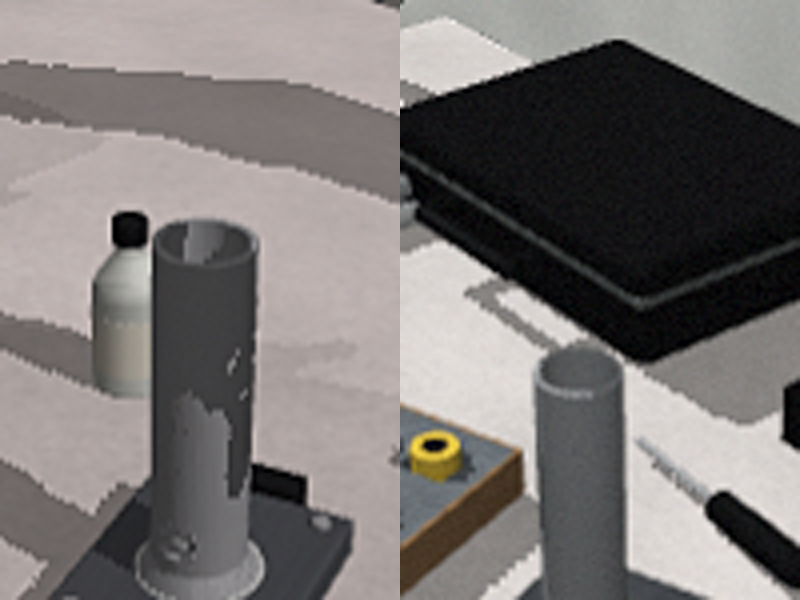

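View pics/w15.png

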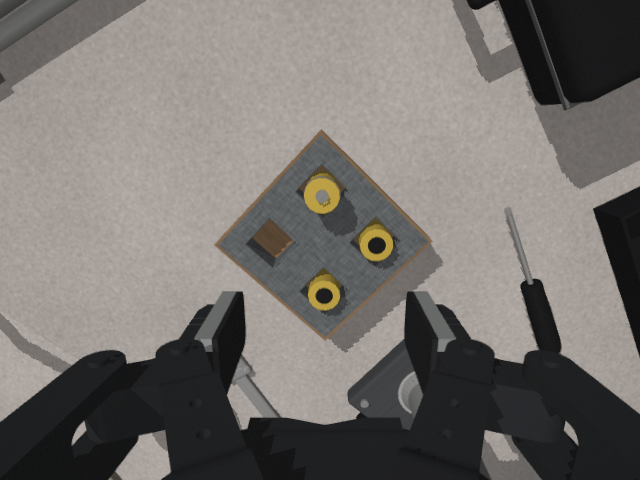

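>>> play_rows([
  {"jaw":0.7,"slide":[0.3,-0.2,5],"dr":[0,0,0]},
  {"jaw":0.7,"slide":[0.3,-0.2,10],"dr":[0,0,0]},
  {"jaw":0.7,"slide":[0.3,-0.2,15],"dr":[0,0,0]},
  {"jaw":0.7,"slide":[0.3,-0.2,19],"dr":[0,0,0]},
  {"jaw":0.7,"slide":[0.3,-0.2,19.5],"dr":[0,0,0]},
  {"jaw":0.7,"slide":[0.3,-0.2,19.5],"dr":[0,0,0]},
])

```text
clock: 23.68
ee_pos: [0.5377, 0.2912, 0.0788]
ee_rot: [2.679, 1.64, 0.002]
force: [-0.1, 0.4, 1.1]
finger_gap: 0.0598
```

```bash
python3 st.py
python3 - <<'E'
from h import *
w=env.grab_frame('wrist');W=cam('wrist');print(proj(W,[.5366,.2895,.0645]))
cv2.imwrite('pics/w16.png',w[150:400,150:500,::-1])
E
```

```text
23.675 [0.5377 0.2912 0.0788] yaw jaw -27.07 F [-0.1  0.4  1.1] T [ 0.05 -0.01 -0.01] 0.05978154380684605
[[323.25733254 278.93825627]]
```

View pics/w16.png

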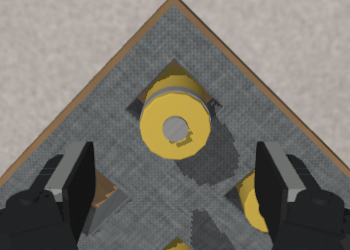

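>>> play_rows([
  {"jaw":0.7,"slide":[-0.15,0,2],"dr":[0,0,0]},
  {"jaw":0.7,"slide":[-0.15,0,4.1],"dr":[0,0,0]},
  {"jaw":0.7,"slide":[-0.15,0,4.1],"dr":[0,0,0]},
  {"jaw":0.5,"slide":[-0.15,0,4.1],"dr":[0,0,0]},
  {"jaw":0.3,"slide":[-0.15,0,4.1],"dr":[0,0,0]},
  {"jaw":0.3,"slide":[-0.15,0,4.1],"dr":[0,0,0]},
  {"jaw":0.3,"slide":[-0.15,0,4.1],"dr":[0,0,0]},
  {"jaw":0.3,"slide":[-0.15,0,4.1],"dr":[0,0,0]},
], squeeze=40)

```text
clock: 24.72
ee_pos: [0.5374, 0.2909, 0.0387]
ee_rot: [2.679, 1.641, 0.005]
force: [-0.4, 0.0, 6.2]
finger_gap: 0.0303
```

```bash
python3 st.py
```

```text
24.725 [0.5374 0.2909 0.0387] yaw jaw -27.01 F [-0.4  0.   6.2] T [-0.03  0.15  0.01] 0.03034183142641349
```

>>> play_rows([
  {"jaw":0.3,"slide":[0,0,-5],"dr":[0,0,0]},
  {"jaw":0.3,"slide":[0,0,-10],"dr":[0,0,0]},
  {"jaw":0.3,"slide":[0,0,-15],"dr":[0,0,0]},
  {"jaw":0.3,"slide":[0,0,-20],"dr":[0,0,0]},
  {"jaw":0.3,"slide":[0,0,-23.7],"dr":[0,0,0]},
  {"jaw":0.3,"slide":[-4,2,-23.7],"dr":[0,0,0]},
  {"jaw":0.3,"slide":[-8,4,-23.7],"dr":[0,0,0]},
  {"jaw":0.3,"slide":[-12,6,-23.7],"dr":[0,0,0]},
  {"jaw":0.3,"slide":[-16,8,-23.7],"dr":[0,0,0]},
  {"jaw":0.3,"slide":[-20,10,-23.7],"dr":[0,0,0]},
  {"jaw":0.3,"slide":[-24.4,12.4,-23.7],"dr":[0,0,0]},
  {"jaw":0.3,"slide":[-24.4,12.4,-23.7],"dr":[0,0,0]},
  {"jaw":0.3,"slide":[-24.4,12.4,-23.7],"dr":[0,0,0]},
  {"jaw":0.3,"slide":[-24.4,12.4,-23.7],"dr":[0,0,0]},
])

```text
clock: 26.48
ee_pos: [0.5356, 0.0183, 0.2739]
ee_rot: [-2.676, -1.644, -0.001]
force: [-0.1, 1.1, -1.0]
finger_gap: 0.0298
```

```bash
python3 st.py
python3 - <<'E'
from h import *
im=env.grab_frame('side');im2=env.grab_frame('scene')
x=lambda i,a,b,w,h:cv2.resize(i[b:b+h,a:a+w,::-1],(400,600),interpolation=cv2.INTER_CUBIC)
cv2.imwrite('pics/z17.png',np.hstack([x(im2,270,150,100,150),x(im,270,120,100,150)]))
E
```

```text
26.475 [0.5356 0.0183 0.2739] yaw jaw -26.86 F [-0.1  1.1 -1. ] T [-0.    0.01 -0.01] 0.029800592802663742
```

View pics/z17.png

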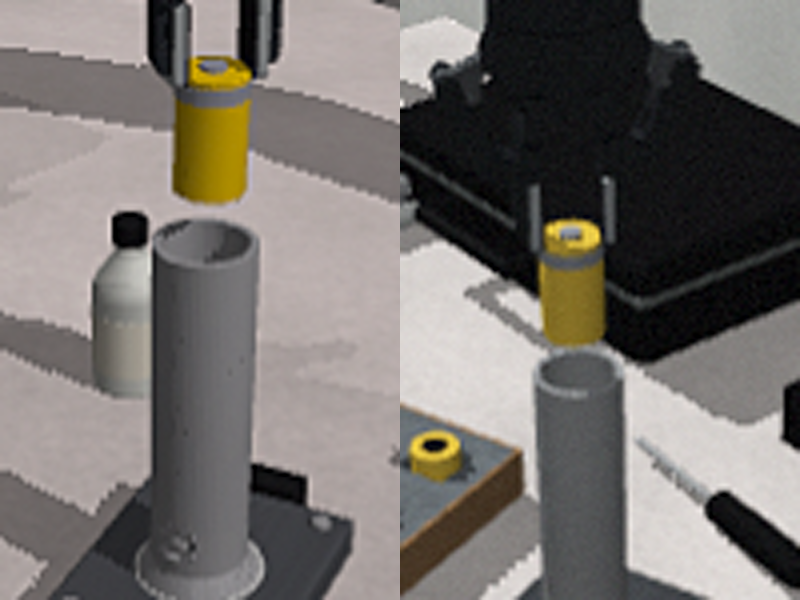

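>>> play_rows([
  {"jaw":0.3,"slide":[-0.1,0.2,1],"dr":[0,0,0]},
  {"jaw":0.3,"slide":[-0.1,0.2,2.5],"dr":[0,0,0]},
  {"jaw":0.3,"slide":[-0.1,0.2,4],"dr":[0,0,0]},
  {"jaw":0.3,"slide":[-0.1,0.2,5.1],"dr":[0,0,0]},
  {"jaw":0.3,"slide":[-0.1,0.2,5.1],"dr":[0,0,0]},
  {"jaw":0.3,"slide":[-0.1,0.2,5.1],"dr":[0,0,0]},
])

```text
clock: 27.32
ee_pos: [0.5373, 0.0147, 0.223]
ee_rot: [2.679, 1.641, 0.001]
force: [-0.4, -0.3, -1.1]
finger_gap: 0.0297
```

```bash
python3 st.py
python3 - <<'E'
from h import *
im=env.grab_frame('side');im2=env.grab_frame('scene')
x=lambda i,a,b,w,h:cv2.resize(i[b:b+h,a:a+w,::-1],(400,600),interpolation=cv2.INTER_CUBIC)
cv2.imwrite('pics/z18.png',np.hstack([x(im2,270,150,100,150),x(im,270,120,100,150)]))
E
```

```text
27.325 [0.5373 0.0147 0.223 ] yaw jaw -27.01 F [-0.4 -0.3 -1.1] T [ 0.04 -0.02 -0.01] 0.02966857301270668
```

View pics/z18.png

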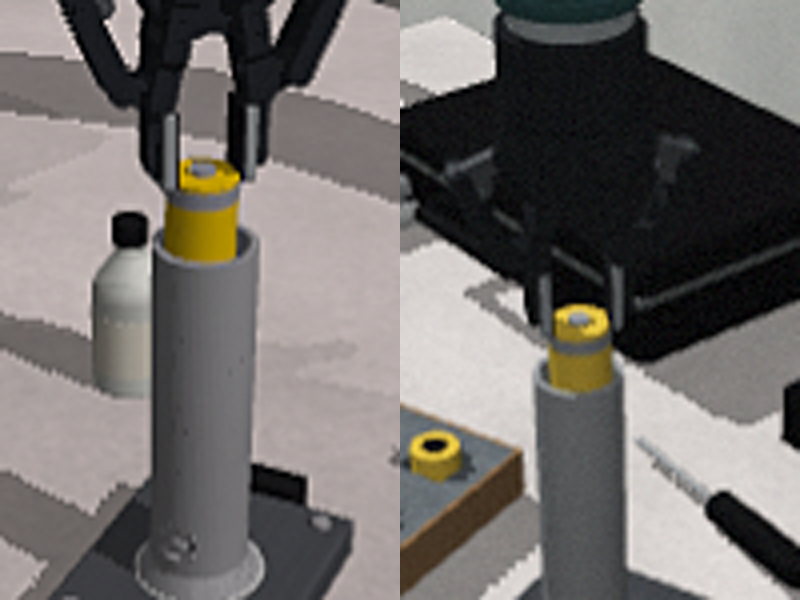

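>>> play_rows([
  {"jaw":0.5,"slide":[0,0,0],"dr":[0,0,0]},
  {"jaw":0.7,"slide":[0,0,0],"dr":[0,0,0]},
  {"jaw":0.7,"slide":[0,0,0],"dr":[0,0,0]},
  {"jaw":0.7,"slide":[0,0,0],"dr":[0,0,0]},
  {"jaw":0.7,"slide":[0,0,-4],"dr":[0,0,0]},
  {"jaw":0.7,"slide":[0,0,-7],"dr":[0,0,0]},
  {"jaw":0.7,"slide":[3.7,3.3,-7],"dr":[0,0,10]},
  {"jaw":0.7,"slide":[7.5,6.7,-7],"dr":[0,0,20]},
  {"jaw":0.7,"slide":[7.5,6.7,-7],"dr":[0,0,30]},
  {"jaw":0.7,"slide":[7.5,6.7,-5],"dr":[0,0,40]},
  {"jaw":0.7,"slide":[7.5,6.7,0],"dr":[0,0,43]},
  {"jaw":0.7,"slide":[7.5,6.7,5],"dr":[0,0,43]},
  {"jaw":0.7,"slide":[7.5,6.7,9],"dr":[0,0,43]},
  {"jaw":0.7,"slide":[7.5,6.7,9],"dr":[0,0,43]},
  {"jaw":0.7,"slide":[7.5,6.7,9],"dr":[0,0,43]},
])

```text
clock: 29.3
ee_pos: [0.632, 0.051, 0.1343]
ee_rot: [3.093, 0.545, 0.004]
force: [-0.6, 0.7, 0.5]
finger_gap: 0.0599
```

```bash
python3 st.py
python3 - <<'E'
from h import *
w=env.grab_frame('wrist')
cv2.imwrite('pics/w19.png',w[:,:,::-1])
E
```

```text
29.3 [0.632  0.051  0.1343] yaw jaw -70.01 F [-0.6  0.7  0.5] T [ 0.05 -0.04  0.04] 0.05993870504349441
```

View pics/w19.png

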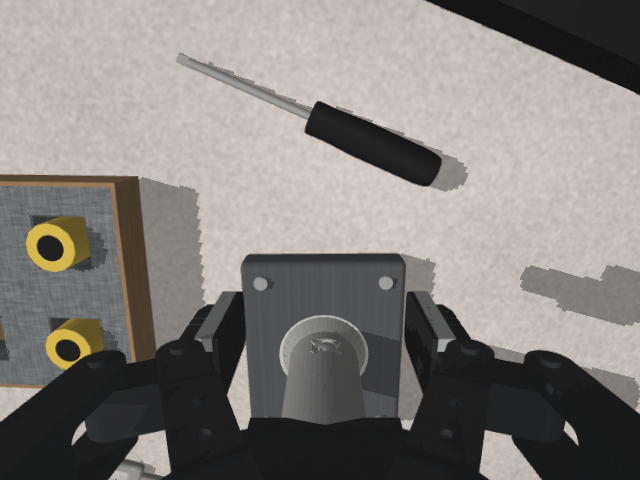

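Run:
```python
from h import *
im=cv2.imread('pics/w19.png');W=cam('wrist')
b=cv2.resize(im[310:370,275:375],None,fx=8,fy=8,interpolation=cv2.INTER_CUBIC)
for g in np.arange(.1,.7,.1):
  q=proj(W,[.537+.025*np.cos(g),.0165+.025*np.sin(g),.055])[0];q=(q-[275,310]+.5)*8;print(g.round(1),q.round(0))
cv2.imwrite('pics/w19z.png',b)
```

```text
0.1 [466. 301.]
0.2 [437. 296.]
0.3 [408. 293.]
0.4 [378. 293.]
0.5 [349. 296.]
0.6 [320. 301.]
```

View pics/w19z.png

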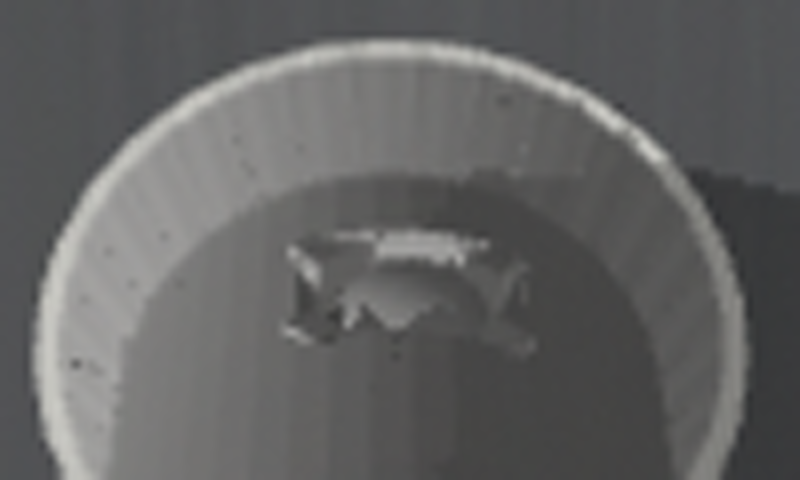

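>>> play_rows([
  {"jaw":0.7,"slide":[0,0,-5],"dr":[0,0,0]},
  {"jaw":0.7,"slide":[0,0,-10],"dr":[0,0,0]},
  {"jaw":0.7,"slide":[0,0,-15],"dr":[0,0,0]},
  {"jaw":0.7,"slide":[0,0,-20],"dr":[0,0,0]},
  {"jaw":0.7,"slide":[0,0,-20],"dr":[0,0,0]},
  {"jaw":0.7,"slide":[0,0,-20],"dr":[0,0,0]},
])

```text
clock: 30.1
ee_pos: [0.6307, 0.0511, 0.334]
ee_rot: [-3.094, -0.545, -0.003]
force: [-0.3, 0.3, -1.2]
finger_gap: 0.0598
```

```bash
python3 st.py
python3 - <<'E'
from h import *
im=env.grab_frame('side');im2=env.grab_frame('scene');w=env.grab_frame('wrist')
x=lambda i,a,b,w,h:cv2.resize(i[b:b+h,a:a+w,::-1],(400,600),interpolation=cv2.INTER_CUBIC)
cv2.imwrite('pics/z20.png',np.hstack([x(im2,280,190,80,120),x(im,280,180,80,120)]))
cv2.imwrite('pics/w20.png',w[:,:,::-1]);cv2.imwrite('pics/s20.png',im2[:,:,::-1])
for q in('tape','cleaner','driver','plug_a'):print(q,[(round(d['conf'],2),np.round(d['centre'],3)) for d in env.find_in('scene',q)])
E
```

```text
30.1 [0.6307 0.0511 0.334 ] yaw jaw -70.01 F [-0.3  0.3 -1.2] T [-0.02 -0.02 -0.02] 0.05980566281492448
tape [(0.55, array([ 0.685, -0.247,  0.02 ]))]
cleaner [(0.81, array([ 0.426, -0.158,  0.057]))]
driver [(0.89, array([0.703, 0.062, 0.017])), (0.29, array([0.567, 0.039, 0.023]))]
plug_a [(0.56, array([0.568, 0.22 , 0.047])), (0.5, array([0.495, 0.199, 0.047]))]
```

View pics/z20.png

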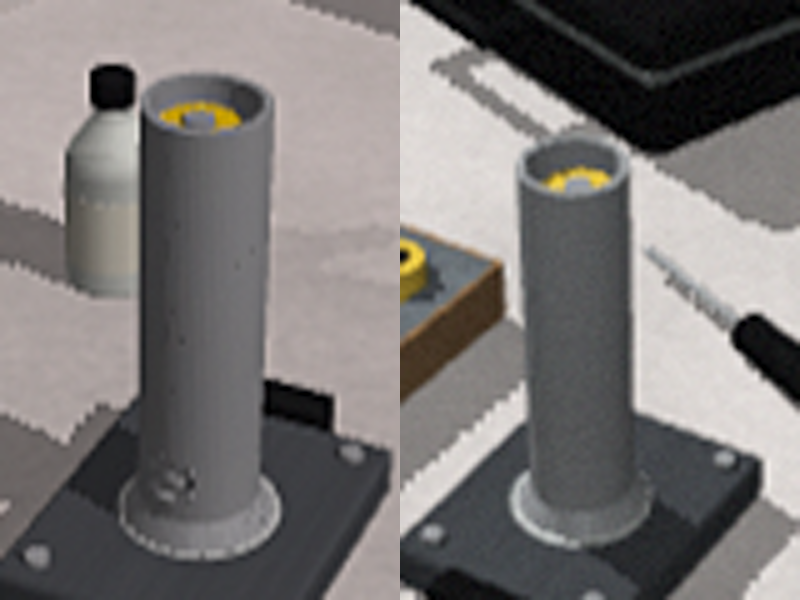

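View pics/w20.png

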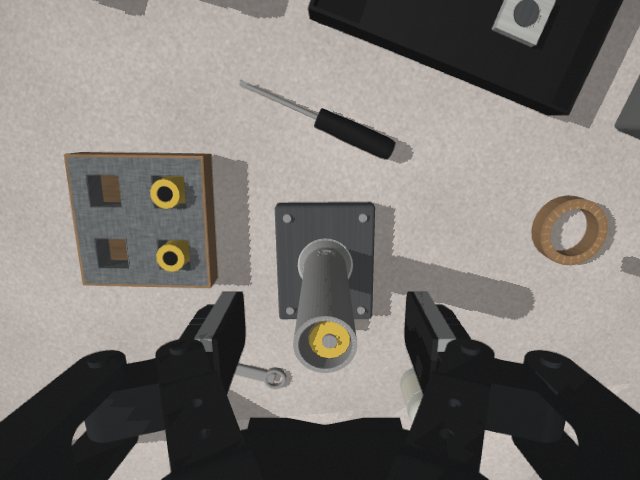

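```bash
python3 -c "
from plant import env
print(env.close_job())"
```

```text
the job is handed in; nothing more can be done
None
```

I put the tube on the lamp foot, dropped both tall cells into it and handed the job in at about 30 s. The system reports no verdict.

- **Tube:** I lowered it over the stub until it stopped. The gripper ended 24.9 mm higher than when the tube stood on the table, which matches the foot's 25 mm height, so the tube is home.
- **Button:** There is no direct reading of the button, so this rests on feel and sight. Turning was blocked on both sides, with about 16° free between. I set the tube mid-way. A last close-up shows the button centred in the hole within about 0.03 rad.
- **Cells:** Each one was carried nub up, let into the tube mouth and released. Afterwards the upper cell showed nub up, about 8 mm below the rim, which fits two stacked cells.
- **Everything else:** In the last pictures both plugs sit in the foam box. The tape, bottle and screwdriver were found within about 5 mm of where they started, which is the detector's error. The arm was clear of everything.

Two readings disagreed. The finger opening read about 30 mm on the 34 mm cells, though both were held firmly and stayed upright. From the gripper's angle the hole's final direction came out near 0.42 rad, but the close-up put it near 0.30 rad. I trusted the close-up and the mechanical block.

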